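Lock a router table's insert ring with its pin spanner

ROBOT

A 7-joint arm with a two-finger parallel gripper is mounted at the origin on the work surface. World frame = base frame: x ahead of the robot, y to its left, z up, the work surface at z = 0. Lengths are in m, angles in rad, forces in N, time in s.
With the tool pointing down it reaches from about 0.375 to 0.925 m from the base axis. Payload 3.1 kg.
Tool frame: the origin (TCP) lies midway between the tips of the shut fingers; the grasp point (between the pads) lies 19 mm behind it; z points along the fingers, y is the direction in which the jaws open and shut (so a half turn about z gives the same grasp; the last joint's range is limited). The gripper opens to 85 mm and grips with 20 to 120 N. Pads are 22 mm wide; open, the fingers measure 114 mm over their backs; the gripper's body (76 mm by 85 mm) begins 54 mm behind the grasp point. The pads swing forward as they close: fully open they stand 13 mm farther back than shut.
Start: joints at [-1.351, 0.383, 0.044, 1.598, -0.018, 1.161, -0.05], TCP at [0.203, 0.617, 0.197] pointing down, gripper open.
Joint ranges: [-2.61, 2.61], [-0.41, 2.15], [-1.48, 1.57], [0, 2.5], [-1.57, 4.71], [0.05, 1.97], [-2.85, 2.85]. Speed limits (rad/s): [2.79, 2.79, 3.14, 3.14, 3.14, 3.14, 3.14].

INTERFACE

Orientations are given as a unit quaternion [w, x, y, z].
In Python, from plant import ctrl gives the robot as it stands. The module is installed in compiled form; this text tells all that it offers.
- The arm moves only by the tool step_arm, never from a script. Its argument "commands" is a list of rows, each a list of 2 entries, a list of its own where there are three numbers: the shift along the tool's x, y, z in cm, then the turn, a rotation vector about the tool's x, y, z in rad. A call has 1 to 12 rows; each row is the pose to reach, as a shift and turn from the pose measured when the call began, along the tool's axes at that moment; what a row does not reach only later rows make up. A row lasts 1/10 s, in which the tool goes at most 50 mm and 8.59 degrees, less where a joint would pass 70% of its speed; a pose out of reach is approached as far as the arm can. A call with a gripper value outside its range is refused whole. "fingers" is the closure, from -1 (fully open) to 1 (shut), set as the call begins (left out, the last holds). The fingers move at their own pace and stop on an object; "newtons" is the grip in N (left out, the last holds). Time passes only in rows, so rows that repeat a pose let the fingers close. It gives the time, the measured TCP pose, the force and the opening at its end, in the units of the state.
- ctrl.read_state(): the state, without advancing time (a new reading comes with each control period).
- ctrl.camera(name): name is "side" or "top" or "wrist"; returns the picture (384x512x3 uint8, red, green, blue); there is no depth.
- ctrl.calibration(name): a dict with "intrinsics" (3x3 intrinsics, pixels), "world_to_cam" (4x4, takes a point from world to camera coordinates); the wrist camera has in their place "T_tool_cam" (4x4, takes a point from camera to tool coordinates, whose origin is the TCP and whose axes are the flange's). Camera axes: x right, y down, z forward; pixel columns grow to the right and rows downward; lengths in m; the calibration is good to about 2 mm. A picture is of the moment at which its call begins: read the wrist's pose just before it. calibration takes no time and is no camera call.
- ctrl.job_done(): hands the job in, once; it reports no verdict.
Trained networks look in the newest picture that a camera, given by its name, has taken for a name from the list of things; names that differ only in an ending like _2 or _b are one class to them, and where a whole thing is asked for, a point or a joint stands for the part that bears it (a point fixed in the world has none). Each returns a list of dicts, best first, with "score" (0 to 1); they miss things now and then, are a little off and sometimes report something else, mostly with a low value. They report only what shows in the picture. A call takes as long as a camera call.
- ctrl.find_in(camera, target): "box" ([left, top, right, bottom] in pixels, round what is visible of it).
The state is a dict: "time_s": time; "joint_pos": joint angles; "qvel": joint speeds; "joint_efforts": joint torques, N m; "position": TCP position; "eef_rot": TCP orientation; "wrist_force": force on the tool from outside, world axes, zero at the start; "moment": the same for the moment, N m; "finger_gap": finger opening in m.
Only numpy, scipy, OpenCV 4.12 (cv2) and the standard library are available. Lean on these libraries where they do the work, as an engineer would, in place of code of your own. Each camera call takes 0.05 s, during which the arm holds its last target.

TASK

Open the accessory case until its lid rests back on its stop and take out the pin spanner. Put both of its pins fully into the two holes of the red insert ring in the router table's plate, then turn the ring clockwise with the spanner as far as it goes, so that it is locked. Lay the spanner back level in its cradle in the open case, pins down, and leave the things around the work where they are.

Things in the scene. Friction and masses are not known exactly. Their poses are not given: they have to be found in the camera images.
- router_table: Fixed bench router table: grey top 280 (x) x 320 (y) x 22 mm, upper face 212 mm above the origin, which is on the bench below the top's centre; x and y run along its edges. An aluminium plate 170 x 170 mm, flush at the centre, holds the insert ring. A fence 58 mm high stands along the -y edge (face at y = -119 mm); all else on the top is flush. Place and yaw vary.
- ring_center (a point): Centre of the red insert ring (90 mm diameter, 33 mm bore, 10 mm thick), on its upper face, flush with the plate; the point's z is up and its y axis runs through both pin holes. The white dot on the ring's rim meets the white dot on the plate when open and the red dot when locked.
- hole_a (a point): Centre of the mouth of one pin hole of the ring, on the ring's upper face, 33 mm from the ring's centre. Through hole of 11 mm diameter, 10 mm deep, countersunk to 15 mm at the mouth.
- hole_b (a point): The same for the other pin hole, opposite (66 mm from hole_a). Either pin may go in either hole.
- lock_ring (a joint): Turn of the insert ring, rad: grows clockwise seen from above, 0 = unlocked stop, 0.55 = locked stop; starts between 0 and 0.12. It stays where it is left; turning takes about 0.45 N m. At 0 the hole line lies 0.275 rad anticlockwise of the router table's y axis, at the locked stop 0.275 rad clockwise of it.
- case: Fixed grey plastic case, 160 (x) x 240 (y) x 62 mm high, walls 5 mm; origin under the centre of its underside, on a 2 mm cutting mat; front with the lid's tab at -x, hinge at +x. The spanner lies along y, its centre line 28 mm in front of the case's centre, 47 mm from the inside of the front wall and from the divider behind; the divider and the router bits behind it stay below the rim.
- lid (a joint): Opening angle of the case's lid, rad: 0 = shut, 1.85 = resting back on its stop. It moves freely (lid 0.18 kg): let go below 1.5 it falls shut, beyond about 1.55 it falls back on to the stop. Navy frame with a clear window, 9 mm thick.
- lid_tab (a point): Centre of the orange lifting tab at the middle of the lid's front edge. The tab stands 36 mm out from the lid, is 28 mm wide (along the hinge) and 9 mm thick; this point is 23 mm from the lid's edge and 13 mm from the tab's end. It moves with the lid; x points to the hinge, y along the hinge. With the lid shut it is 67 mm above the case's underside.
- lid_hinge (a point): Point on the lid's hinge axis at its middle, at the case's rear rim; the axis is the case's y. With the lid shut the tab's centre is 186 mm in front of it and 4.5 mm above it.
- spanner: Pin spanner, 0.2 kg, 162 mm long: steel half-ring fork 7 mm thick with two pins, and a cranked orange handle. Origin on the fork's underside midway between the pins; x points from handle to fork, y along the line of the pins, z up. At the start it lies level in its cradle, pins down, fork to the case's -y end. With the pins fully in, its underside lies on the ring, the handle 18 mm clear of the plate.
- spanner_grip (a point): Where to grip the handle across its width: x = -88, y = 0, z = 25 mm in the spanner's frame (mid height). The handle is straight sided, 24 mm wide (y), from x = -56 to -154 mm and from z = 18 to 32 mm; the cradle leaves it free from x = -60 to -116 mm.
- pin_1 (a point): Tip of the spanner's pin at y = +33 mm (z = -9 mm). The pins are 6.5 mm in diameter, point down 9 mm from the fork's underside and taper to 4 mm at the tips.
- pin_2 (a point): Tip of the spanner's pin at y = -33 mm (z = -9 mm).
- cradle (a point): Where the spanner's origin belongs in its black cradle: x -28, y -71, z 22 mm in the case's frame (same axes as the case; the spanner's x axis then points along the case's -y). A pad holds the back of the fork and a saddle the end of the handle (spanner x = -118 to -142 mm), with low cheeks 48 mm apart beside the handle; a few mm off along or across still lies right.
- solvent_bottle: White bottle, 70 mm diameter, 185 mm high, loose bystander; origin at the centre of its underside.
- paint_jar: Paint jar, 68 mm diameter, 85 mm high, loose bystander; origin at the centre of its underside.
- spare_ring: Spare insert ring, black, the same shape as the red one (90 mm diameter, 10 mm thick), lying on the cutting mat, loose bystander; origin at the centre of its underside.
- screwdriver: Screwdriver, 200 mm long with a red handle, lying on the cutting mat, loose bystander; origin at the middle, below.

How it is judged:
By the outcome, as a careful person would: the job done as asked, in the order asked, and still so for the second after the job is handed in, with the robot touching nothing.
It also fails if it takes over 72 s, if anything falls off the work surface, if the arm or the gripper's body presses on something with over 40 N, if the wrist force passes 120 N, or if a joint passes its speed limit or range.

## Working session

There is one attempt and no reset: what is moved stays moved. The work goes in short steps, Python scripts to look and compute and a tool call to move; the robot and the scene stay as the last step left them, time stands still between calls to the robot, and variables do not carry over. Pictures are saved under pics/ and viewed, and the job is handed in when it is done.

Besides the shell and the picture viewer there is one more tool, called after "Request:" as a command line: name --argument value ..., lists and objects as JSON in quotes. step_arm: Moves the arm, as the interface text tells. Its arguments: {"type":"object","properties":{"commands":{"type":"array"},"fingers":{"type":"number"},"newtons":{"type":"number"}},"required":["commands"]}

```bash
mkdir -p pics; python3 - <<'E'
from plant import ctrl
import cv2,numpy as np
np.set_printoptions(precision=4,suppress=True)
print(ctrl.read_state())
for n in ["side","top","wrist"]:
    im=ctrl.camera(n); cv2.imwrite(f"pics/{n}0.png",im[:,:,::-1])
    print(n,ctrl.calibration(n))
E
```

```text
{'time_s': 0.0, 'joint_pos': array([-1.3508,  0.3839,  0.0438,  1.5996, -0.0179,  1.1612, -0.0499]), 'qvel': array([ 0.0016, -0.0002,  0.0004, -0.0003,  0.0013, -0.0002, -0.0003]), 'joint_efforts': array([ -0.0002, -43.3472,   1.0246, -24.9515,   0.0106,   0.0114,
        -0.    ]), 'position': array([0.2028, 0.6165, 0.1957]), 'eef_rot': array([-0.0001,  0.1582,  0.9874, -0.0013]), 'wrist_force': array([-0.0494, -0.3067, -0.0393]), 'moment': array([ 0.011 , -0.0126,  0.0154]), 'finger_gap': 0.08540939090617906}
side {'intrinsics': array([[475.28  ,   0.    , 254.5016],
       [  0.    , 475.28  , 185.7149],
       [  0.    ,   0.    ,   1.    ]]), 'world_to_cam': array([[ 0.829 , -0.5591, -0.0116, -0.3875],
       [-0.282 , -0.4   , -0.8721,  0.313 ],
       [ 0.4829,  0.7262, -0.4892,  1.2086],
       [ 0.    ,  0.    ,  0.    ,  1.    ]])}
top {'intrinsics': array([[449.8962,   0.    , 253.8187],
       [  0.    , 449.8962, 185.0305],
       [  0.    ,   0.    ,   1.    ]]), 'world_to_cam': array([[-0.0125, -0.9999, -0.0032,  0.1424],
       [-0.9764,  0.0129, -0.2155,  0.5858],
       [ 0.2155,  0.0004, -0.9765,  1.1627],
       [ 0.    ,  0.    ,  0.    ,  1.    ]])}
wrist {'intrinsics': array([[319.5552,   0.    , 258.1096],
       [  0.    , 319.5552, 192.1111],
       [  0.    ,   0.    ,   1.    ]]), 'T_tool_cam': array([[-0.0008, -0.962 , -0.2729,  0.0697],
       [ 1.    , -0.0009,  0.0003,  0.0023],
       [-0.0005, -0.2729,  0.962 , -0.1775],
       [ 0.    ,  0.    ,  0.    ,  1.    ]])}
```

View pics/side0.png

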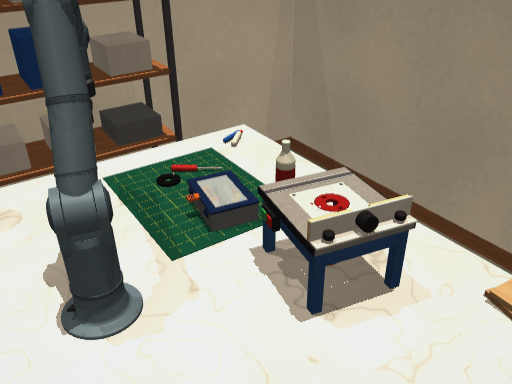

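View pics/top0.png

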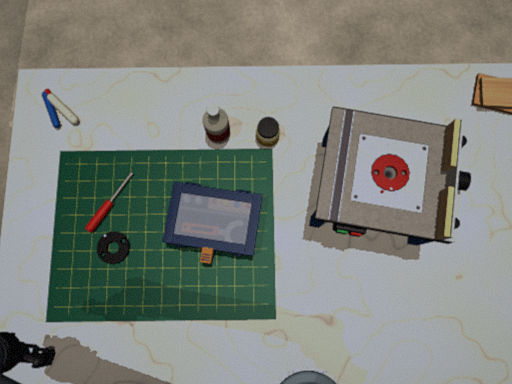

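View pics/wrist0.png

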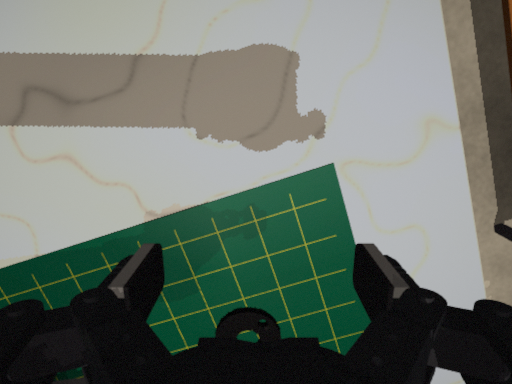

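```bash
cat > h.py <<'E'
import numpy as np,cv2
from scipy.spatial.transform import Rotation as R
np.set_printoptions(precision=4,suppress=True)
def ctl():
    from plant import ctrl; return ctrl
def q2R(q): return R.from_quat([q[1],q[2],q[3],q[0]]).as_matrix()
def cam(name,st=None):
    c=ctl().calibration(name); K=c["intrinsics"]
    if name=="wrist":
        T=np.eye(4);T[:3,:3]=q2R(st["eef_rot"]);T[:3,3]=st["position"]
        W=np.linalg.inv(T@c["T_tool_cam"])
    else: W=c["world_to_cam"]
    return K,np.array(W)
def pix2plane(KW,uv,z):
    K,W=KW; uv=np.atleast_2d(np.array(uv,float)); d=np.linalg.solve(K,np.c_[uv,np.ones(len(uv))].T)
    Rm=W[:3,:3];o=-Rm.T@W[:3,3]; d=Rm.T@d
    s=(z-o[2])/d[2]; return (o[:,None]+d*s).T
def proj(KW,P):
    K,W=KW; P=np.atleast_2d(P); c=W[:3,:3]@P.T+W[:3,3:]; p=K@c; return (p[:2]/p[2]).T
def save(im,fn,crop=None,s=1):
    if crop: x0,y0,x1,y1=crop; im=im[y0:y1,x0:x1]
    im=cv2.resize(im,None,fx=s,fy=s,interpolation=cv2.INTER_CUBIC)
    cv2.imwrite(fn,im[:,:,::-1])
def RZ(a): return np.array([[np.cos(a),-np.sin(a),0],[np.sin(a),np.cos(a),0],[0,0,1]])
E
python3 - <<'E'
import cv2
from h import *
im=cv2.imread("pics/top0.png")[:,:,::-1]
save(im,"pics/top_case.png",(150,160,290,280),5)
save(im,"pics/top_tab.png",(300,90,480,250),4)
E
```

```text
(no output)
```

View pics/top_case.png

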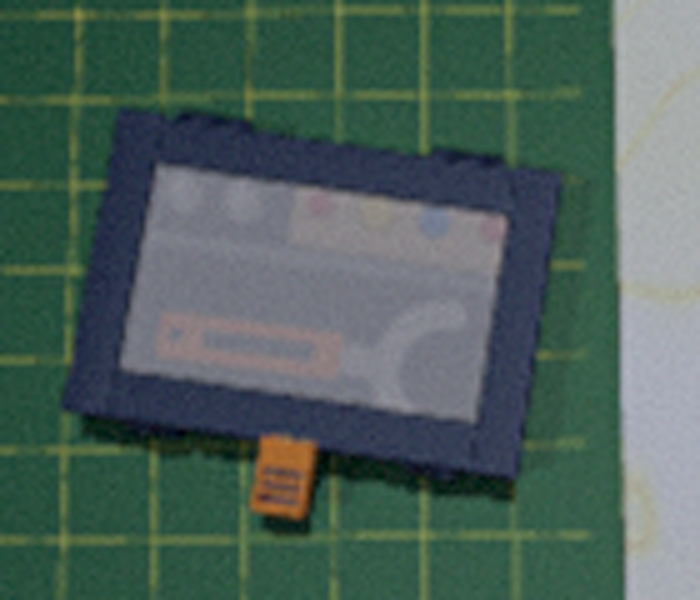

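View pics/top_tab.png

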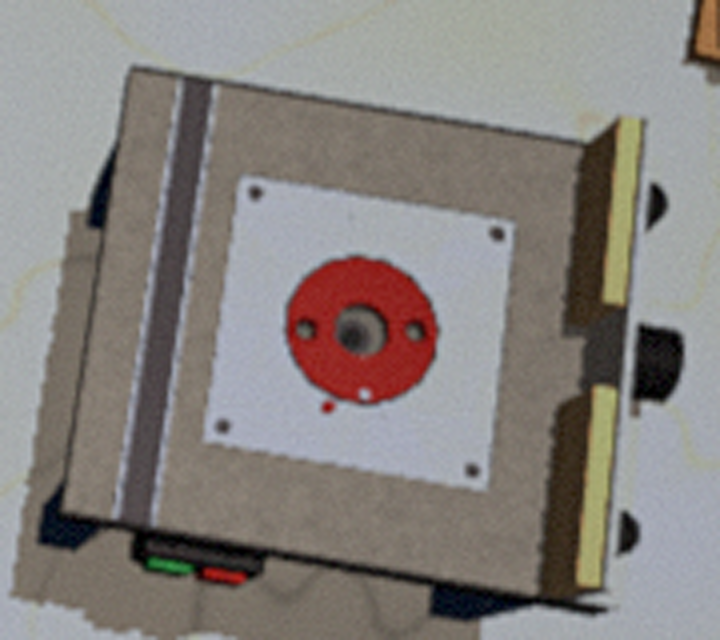

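```bash
python3 - <<'E'
from h import *
KW=cam("top")
f=lambda a,o,s:(np.array(a,float)+.5)/s-.5+np.array(o)
lid=f([(120,110),(562,173),(517,478),(64,410)],(150,160),5)
P=pix2plane(KW,lid,.0735); print(P, P.mean(0))
for i in range(4):
    d=P[(i+1)%4]-P[i]; print(np.linalg.norm(d),np.degrees(np.arctan2(d[1],d[0])))
print("tab end corners",pix2plane(KW,f([(250,510),(303,520),(262,437),(317,440)],(150,160),5),.0735))
pl=f([(240,176),(516,222),(487,491),(204,440)],(300,90),4)
Q=pix2plane(KW,pl,.212); print(Q,Q.mean(0))
for i in range(4):
    d=Q[(i+1)%4]-Q[i]; print(np.linalg.norm(d),np.degrees(np.arctan2(d[1],d[0])))
sc=f([(255,193),(497,235),(472,471),(222,427)],(300,90),4)
Q=pix2plane(KW,sc,.212); print("screws",Q.mean(0))
h=pix2plane(KW,f([(305,330),(415,330),(362,330)],(300,90),4),.212);print("holes",h,np.linalg.norm(h[0]-h[1]),h[:2].mean(0), np.degrees(np.arctan2(*(h[0]-h[1])[[1,0]])))
tp=f([(133,67),(583,140),(545,600),(62,514)],(300,90),4)
Q=pix2plane(KW,tp,.212); print(Q,Q.mean(0))
E
```

```text
[[0.5979 0.3522 0.0735]
 [0.5599 0.1131 0.0735]
 [0.3976 0.1393 0.0735]
 [0.4361 0.3775 0.0735]] [0.4979 0.2455 0.0735]
0.24209473252800928 -99.02492442671891
0.16442073712819452 170.82830426635175
0.24129299033163445 80.82005931839855
0.1637678138602663 -8.891474252470466
tab end corners [[0.3829 0.2788 0.0735]
 [0.3774 0.2511 0.0735]
 [0.4206 0.273  0.0735]
 [0.4187 0.2441 0.0735]]
[[ 0.6805 -0.1261  0.212 ]
 [ 0.6488 -0.2921  0.212 ]
 [ 0.4838 -0.2591  0.212 ]
 [ 0.5165 -0.0944  0.212 ]] [ 0.5824 -0.1929  0.212 ]
0.1689922618359349 -100.80308715243804
0.1683037130259694 168.7059766600649
0.16795838840046245 78.7730505289806
0.16705551228725662 -10.941517080003697
screws [ 0.5825 -0.1928  0.212 ]
holes [[ 0.5828 -0.159   0.212 ]
 [ 0.5819 -0.225   0.212 ]
 [ 0.5824 -0.1932  0.212 ]] 0.06601946708456297 [ 0.5824 -0.192   0.212 ] 89.23781923557883
[[ 0.7525 -0.0642  0.212 ]
 [ 0.7009 -0.3383  0.212 ]
 [ 0.4194 -0.2868  0.212 ]
 [ 0.4734 -0.0084  0.212 ]] [ 0.5865 -0.1744  0.212 ]
```

```bash
cat >> h.py <<'E'
CASE=np.array([.498,.2455,.002]); CY=np.radians(-9.1)
def down(ang_deg):
    "tool z down, tool y at world angle"
    a=np.radians(ang_deg); y=np.array([np.cos(a),np.sin(a),0]); z=np.array([0,0,-1.]); return np.c_[np.cross(y,z),y,z]
def goto(p,Rt,st=None,name=""):
    st=st or ctl().read_state(); R0=q2R(st["eef_rot"])
    s=R0.T@(np.array(p)-st["position"])*100; t=R.from_matrix(R0.T@Rt).as_rotvec()
    print(name,"shift",s.round(2),"turn",t.round(3)); return s,t
def show():
    st=ctl().read_state(); Rm=q2R(st["eef_rot"]); print("t %.2f"%st["time_s"],"p",st["position"],"z",Rm[:,2],"yang %.2f"%np.degrees(np.arctan2(Rm[1,1],Rm[0,1])),"F",st["wrist_force"],"M",st["moment"],"gap %.4f"%st["finger_gap"]); return st
def casep(x,y,z): return CASE+RZ(CY)@np.array([x,y,z])
E
python3 - <<'E'
from h import *
show()
c=casep(-83-23-1.5,0,0);print(c)
goto([c[0],c[1],.15],down(80.9))
for n in("solvent_bottle","paint_jar"):
    print(n,ctl().find_in("top",n)[:2])
E
```

```text
t 0.15 p [0.2028 0.6167 0.1959] z [-0.0006 -0.0021 -1.    ] yang 71.80 F [ 0.055  -0.8109 -0.3764] M [ 0.018   0.0576 -0.0055] gap 0.0855
[-105.649    17.2475    0.002 ]
 shift [10575.02 -1726.5      7.28] turn [-0.002 -0.    -0.159]
solvent_bottle [{'box': [201.9, 104.8, 232.4, 145.0], 'score': 0.9}]
paint_jar [{'box': [258.4, 113.3, 281.1, 146.1], 'score': 0.93}]
```

```bash
python3 - <<'E'
from h import *
c=casep(-.1075,0,0);print(c)
goto([c[0],c[1],.15],down(80.9))
KW=cam("top")
print(pix2plane(KW,[(217,144),(268,145)],0.0),pix2plane(KW,[(213,108)],0.185),pix2plane(KW,[(268,126)],.085))
E
```

```text
[0.3919 0.2625 0.002 ]
 shift [-29.02 -27.76   4.68] turn [-0.001 -0.    -0.159]
[[0.7264 0.2413 0.    ]
 [0.7213 0.0918 0.    ]] [[0.7633 0.2363 0.185 ]] [[0.7492 0.0936 0.085 ]]
```

Request:
step_arm --commands '[[[-4, -4, 0], [0, 0, -0.08]], [[-8, -8, 0], [0, 0, -0.159]], [[-12, -12, 0.5], [0, 0, -0.159]], [[-16, -16, 1.5], [0, 0, -0.159]], [[-20, -20, 2.5], [0, 0, -0.159]], [[-24, -24, 3.5], [0, 0, -0.159]], [[-27, -26.5, 4.5], [0, 0, -0.159]], [[-29, -27.8, 4.7], [0, 0, -0.159]], [[-29, -27.8, 4.7], [0, 0, -0.159]], [[-29, -27.8, 4.7], [0, 0, -0.159]], [[-29, -27.8, 4.7], [0, 0, -0.159]]]' --fingers -0.5

```text
time_s: 1.35
position: [0.3911, 0.2637, 0.15]
eef_rot: [-0.0, 0.079, 0.997, -0.0]
wrist_force: [-0.5, 0.1, -0.0]
finger_gap: 0.0641
```

```bash
python3 - <<'E'
from h import *
st=show()
im=ctl().camera("wrist");save(im,"pics/w1.png",None,1.5)
K=cam("wrist",st)
print(proj(K,[casep(-.1065,0,.067+.0045),casep(-.0835,.014,.0715),casep(-.0835,-.014,.0715),casep(-.1195,.014,.0715)])*1.5)
E
```

```text
t 1.35 p [0.3911 0.2637 0.15  ] z [-0.0003 -0.0001 -1.    ] yang 80.99 F [-0.467   0.1475 -0.0263] M [0.0277 0.0577 0.0072] gap 0.0641
[[380.8213 286.7647]
 [405.7847 326.0833]
 [356.0911 326.0552]
 [406.5358 263.7274]]
```

View pics/w1.png

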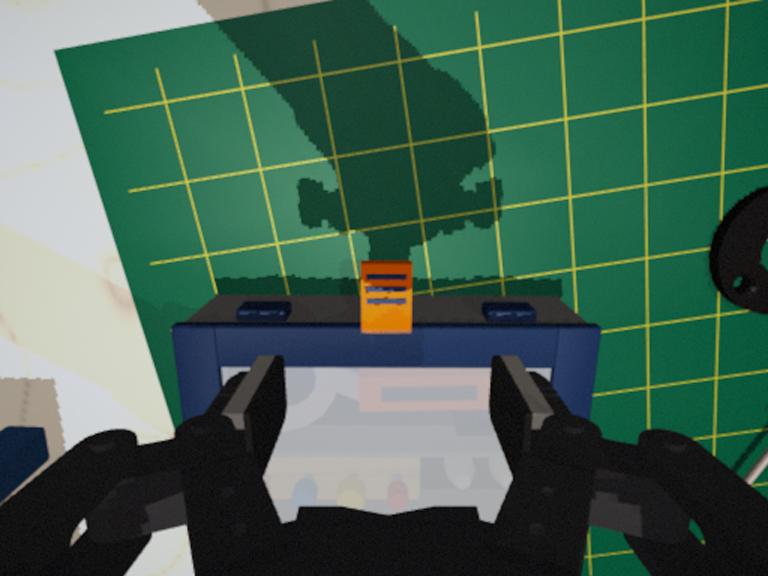

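Request:
step_arm --commands '[[[0, 0, 3], [0, 0, 0]], [[0, 0, 6], [0, 0, 0]], [[0, 0, 8.5], [0, 0, 0]], [[0, 0, 10.2], [0, 0, 0]], [[0, 0, 10.2], [0, 0, 0]], [[0, 0, 10.2], [0, 0, 0]]]'

```text
time_s: 2.0
position: [0.3902, 0.266, 0.0483]
eef_rot: [-0.0, 0.076, 0.997, 0.0]
wrist_force: [-0.0, 0.1, 0.0]
finger_gap: 0.0639
```

Request:
step_arm --commands '[[[0, 0, 0], [0, 0, 0]], [[0, 0, 0], [0, 0, 0]], [[0, 0, 0], [0, 0, 0]], [[0, 0, 0], [0, 0, 0]], [[0, 0, 0], [0, 0, 0]], [[0, 0, 0], [0, 0, 0]]]' --fingers 1 --newtons 35

```text
time_s: 2.6
position: [0.3902, 0.2659, 0.0484]
eef_rot: [-0.0, 0.076, 0.997, 0.0]
wrist_force: [0.8, 0.0, -0.3]
finger_gap: -0.0001
```

```bash
python3 - <<'E'
from h import *
st=show()
im=ctl().camera("wrist");save(im,"pics/w2.png",None,1)
# arc plan
d0=RZ(CY)@np.array([1,0,0])
p0=st["position"]
Rm=q2R(st["eef_rot"])
r=np.array([-.188,.0045])
for th in np.arange(.15,1.86,.1):
    c,s=np.cos(th),np.sin(th)
    x=-.188*c+.0045*s+.188; z=.188*s+.0045*c-.0045
    w=d0*x+np.array([0,0,z]); print("%.2f"%th,(Rm.T@w*100).round(2))
E
```

```text
t 2.60 p [0.3902 0.2659 0.0484] z [-0.0003  0.0003 -1.    ] yang 81.24 F [ 0.8146  0.0456 -0.2636] M [-0.0025 -0.0193  0.0269] gap -0.0001
0.15 [-0.28 -0.   -2.8 ]
0.25 [-0.69 -0.   -4.64]
0.35 [-1.29 -0.01 -6.42]
0.45 [-2.06 -0.01 -8.13]
0.55 [-3.   -0.02 -9.76]
0.65 [ -4.1   -0.02 -11.29]
0.75 [ -5.35  -0.03 -12.7 ]
0.85 [ -6.73  -0.04 -13.97]
0.95 [ -8.22  -0.05 -15.11]
1.05 [ -9.83  -0.05 -16.08]
1.15 [-11.53  -0.06 -16.9 ]
1.25 [-13.29  -0.08 -17.54]
1.35 [-15.12  -0.09 -18.  ]
1.45 [-16.97  -0.1  -18.27]
1.55 [-18.85  -0.11 -18.36]
1.65 [-20.73  -0.12 -18.26]
1.75 [-22.59  -0.13 -17.98]
1.85 [-24.41  -0.14 -17.51]
```

View pics/w2.png

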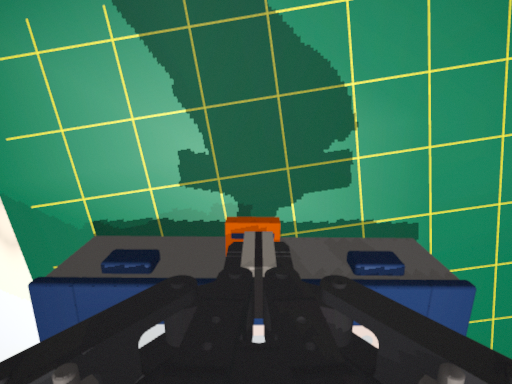

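```bash
python3 - <<'E'
from h import *
st=show()
K=cam("wrist",st)
for y in (0,.002):
  print(proj(K,[casep(-.1065,y,.0715),casep(-.0835,.014+y,.0715),casep(-.1195,-.014+y,.0715),casep(-.1195,.014+y,.0715),casep(-.1195,.014+y,.0625)]))
print("TCP",proj(K,[st["position"],st["position"]+[0,0,.019]]))
im=ctl().camera("side");save(im,"pics/s2.png",(150,140,270,240),6)
im=ctl().camera("top");save(im,"pics/t2.png",(150,180,290,280),5)
E
```

```text
t 2.65 p [0.3902 0.2659 0.0484] z [-0.0003  0.0003 -1.    ] yang 81.25 F [-0.424   0.3021  0.3876] M [ 0.0095 -0.0213 -0.0677] gap -0.0000
[[247.5967 246.0346]
 [273.6709 285.1552]
 [220.0129 222.5272]
 [274.9823 222.7848]
 [274.1184 216.6626]]
[[251.4394 246.052 ]
 [277.3727 285.171 ]
 [223.9406 222.5456]
 [278.9071 222.8032]
 [277.8451 216.6802]]
TCP [[254.1161 222.7701]
 [253.7151 235.7013]]
```

View pics/s2.png

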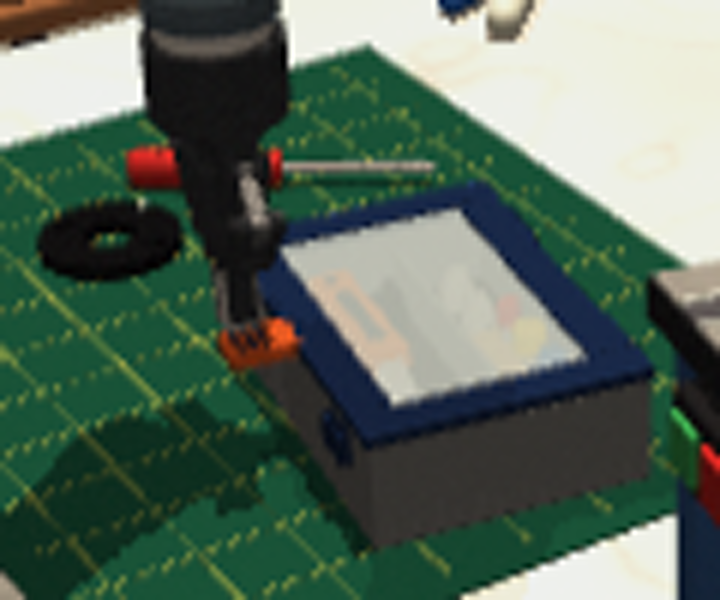

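View pics/t2.png

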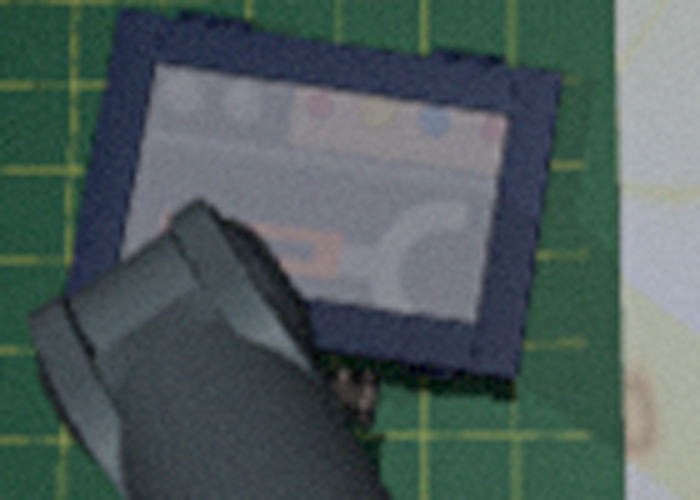

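```bash
python3 - <<'E'
from h import *
st=show()
K=cam("side")
f=lambda a:(np.array(a)-[150,140]+.5)*6-.5
print("TCP+0,1,2,3cm",f(proj(K,[st["position"]+[0,0,z] for z in (0,.01,.02,.03)])))
print("tab",f(proj(K,[casep(-.1065,.002,.0715),casep(-.0835,-.014,.0715),casep(-.1195,-.014,.0715),casep(-.1195,.014,.0715)])))
print(st["joint_efforts"],st["joint_pos"])
im=cv2.imread("pics/w2.png")[:,:,::-1];save(im,"pics/w2z.png",(190,190,320,310),5)
E
```

```text
t 2.75 p [0.3902 0.2659 0.0483] z [-0.0004  0.0002 -1.    ] yang 81.25 F [-0.2146 -1.1319 -0.3094] M [-0.0344 -0.0013  0.0258] gap 0.0001
TCP+0,1,2,3cm [[241.2532 375.9719]
 [239.8242 360.3574]
 [238.3862 344.6447]
 [236.9391 328.833 ]]
tab [[243.8417 336.0755]
 [293.5239 340.0746]
 [230.0961 354.9843]
 [214.2298 331.3627]]
[  0.0021 -30.0325   1.7315 -18.5049   0.0072   0.002   -0.0001] [-0.897   0.2571  0.2334  2.1433 -0.087   0.75    0.8107]
```

View pics/w2z.png

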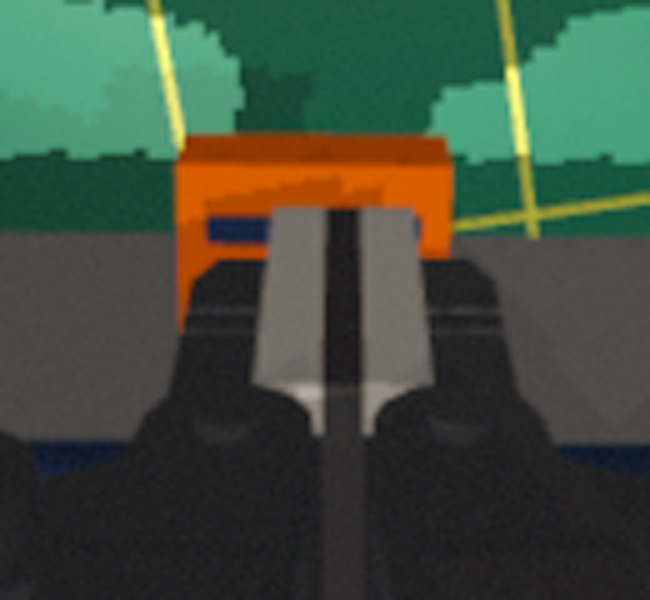

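Request:
step_arm --commands '[[[0, 0, -0.5], [0, 0, 0]], [[-0.2, -0.25, -1], [0, 0, 0]], [[-0.2, -0.25, -1], [0, 0, 0]], [[-0.2, -0.25, -1], [0, 0, 0]], [[-0.2, -0.25, -1], [0, 0, 0]]]' --fingers -0.5

```text
time_s: 3.25
position: [0.3918, 0.2631, 0.0583]
eef_rot: [-0.0, 0.076, 0.997, 0.0]
wrist_force: [-0.3, 0.4, 0.4]
finger_gap: 0.0643
```

```bash
python3 - <<'E'
from h import *
st=show()
im=ctl().camera("wrist");save(im,"pics/w3.png",None,1.5)
E
```

```text
t 3.25 p [0.3918 0.2631 0.0583] z [-0.0005  0.0002 -1.    ] yang 81.24 F [-0.3399  0.3561  0.3664] M [0.0407 0.0243 0.0122] gap 0.0643
```

View pics/w3.png

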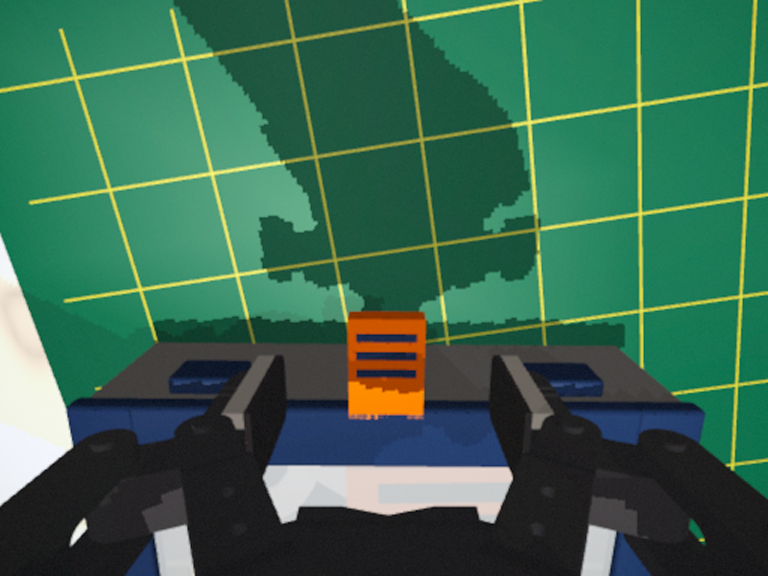

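Request:
step_arm --commands '[[[0, 0, 0], [0, 0, 0]], [[0, 0, 0], [0, 0, 0]], [[0, 0, 1], [0, 0, 0]], [[0, 0, 2], [0, 0, 0]], [[0, 0, 3], [0, 0, 0]], [[0, 0, 3], [0, 0, 0]], [[0, 0, 3], [0, 0, 0]]]' --fingers -0.1

```text
time_s: 4.0
position: [0.3911, 0.2626, 0.0275]
eef_rot: [-0.001, 0.076, 0.997, -0.001]
wrist_force: [0.5, 0.4, -0.2]
finger_gap: 0.047
```

```bash
python3 - <<'E'
from h import *
st=show()
im=ctl().camera("wrist");save(im,"pics/w4.png",None,1.5)
im=ctl().camera("side");save(im,"pics/s4.png",(150,140,270,240),6)
E
```

```text
t 4.00 p [0.3911 0.2626 0.0275] z [-0.0018 -0.0012 -1.    ] yang 81.25 F [ 0.4869  0.3544 -0.164 ] M [-0.0271 -0.0268  0.0103] gap 0.0470
```

View pics/w4.png

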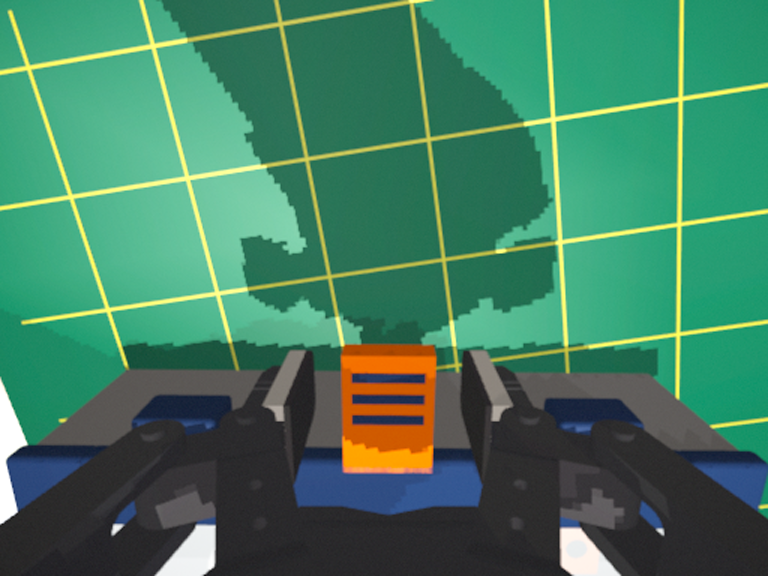

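View pics/s4.png

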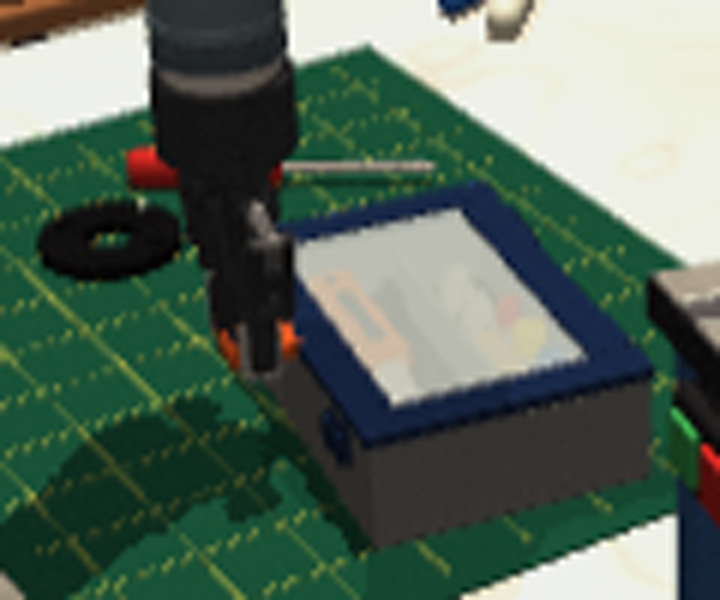

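Request:
step_arm --commands '[[[0, 0, 0], [0, 0, 0]], [[0, 0, 0], [0, 0, 0]], [[0, 0, 0], [0, 0, 0]], [[0, 0, 0], [0, 0, 0]], [[0, 0, 0], [0, 0, 0]]]' --fingers 1 --newtons 35

```text
time_s: 4.6
position: [0.3921, 0.2626, 0.0289]
eef_rot: [-0.0, 0.077, 0.997, -0.0]
wrist_force: [-1.6, -3.4, 6.4]
finger_gap: 0.0269
```

```bash
python3 - <<'E'
from h import *
st=show()
im=ctl().camera("wrist");save(im,"pics/w5.png",None,1)
d0=RZ(CY)@np.array([1,0,0])
Rm=q2R(st["eef_rot"])
for th in np.arange(.1,1.86,.1):
    c,s=np.cos(th),np.sin(th)
    x=-.187*c+.0045*s+.187; z=.187*s+.0045*c-.0045
    w=d0*x+np.array([0,0,z]); print("%.2f"%th,(Rm.T@w*100).round(2))
E
```

```text
t 4.60 p [0.3921 0.2626 0.0289] z [-0.0004 -0.0002 -1.    ] yang 81.21 F [-1.6175 -3.4228  6.3948] M [-0.5694  0.2129 -0.0293] gap 0.0269
0.10 [-0.14 -0.   -1.86]
0.20 [-0.46 -0.   -3.71]
0.30 [-0.97 -0.01 -5.51]
0.40 [-1.65 -0.01 -7.25]
0.50 [-2.5  -0.02 -8.91]
0.60 [ -3.52  -0.02 -10.48]
0.70 [ -4.68  -0.03 -11.94]
0.80 [ -5.99  -0.04 -13.28]
0.90 [ -7.42  -0.04 -14.48]
1.00 [ -8.97  -0.05 -15.53]
1.10 [-10.61  -0.06 -16.42]
1.20 [-12.34  -0.07 -17.15]
1.30 [-14.12  -0.08 -17.69]
1.40 [-15.96  -0.09 -18.06]
1.50 [-17.82  -0.1  -18.24]
1.60 [-19.69  -0.11 -18.24]
1.70 [-21.55  -0.12 -18.04]
1.80 [-23.38  -0.13 -17.67]
```

View pics/w5.png

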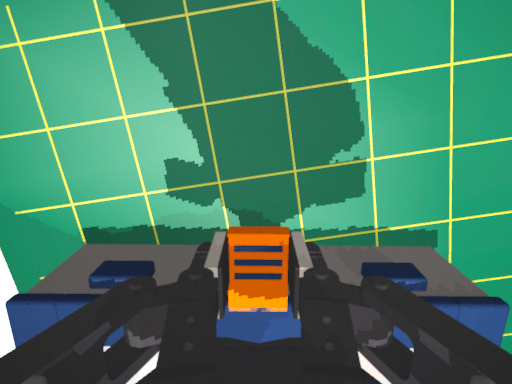

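Request:
step_arm --commands '[[[-0.03, 0, -0.9], [0, 0, 0]], [[-0.14, 0, -1.86], [0, 0, 0]], [[-0.28, 0, -2.8], [0, 0, 0]], [[-0.46, 0, -3.7], [0, 0, 0]], [[-0.7, 0, -4.6], [0, 0, 0]], [[-0.97, 0, -5.5], [0, 0, 0]], [[-1.3, 0, -6.4], [0, 0, 0]], [[-1.65, 0, -7.25], [0, 0, 0]], [[-2.05, 0, -8.1], [0, 0, 0]], [[-2.5, 0, -8.9], [0, 0, 0]], [[-2.5, 0, -8.9], [0, 0, 0]]]'

```text
time_s: 5.75
position: [0.4188, 0.2583, 0.1191]
eef_rot: [0.001, 0.077, 0.997, 0.0]
wrist_force: [4.5, -1.4, -5.1]
finger_gap: 0.0268
```

```bash
python3 - <<'E'
from h import *
st=show()
im=ctl().camera("wrist");save(im,"pics/w6.png",None,1)
im=ctl().camera("side");save(im,"pics/s6.png",(150,120,290,240),5)
E
```

```text
t 5.75 p [0.4188 0.2583 0.1191] z [ 0.0024  0.0003 -1.    ] yang 81.14 F [ 4.4519 -1.4057 -5.0868] M [-0.2272 -0.937  -0.0909] gap 0.0268
```

View pics/w6.png

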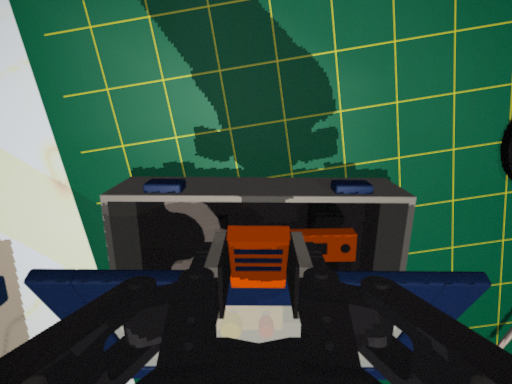

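View pics/s6.png

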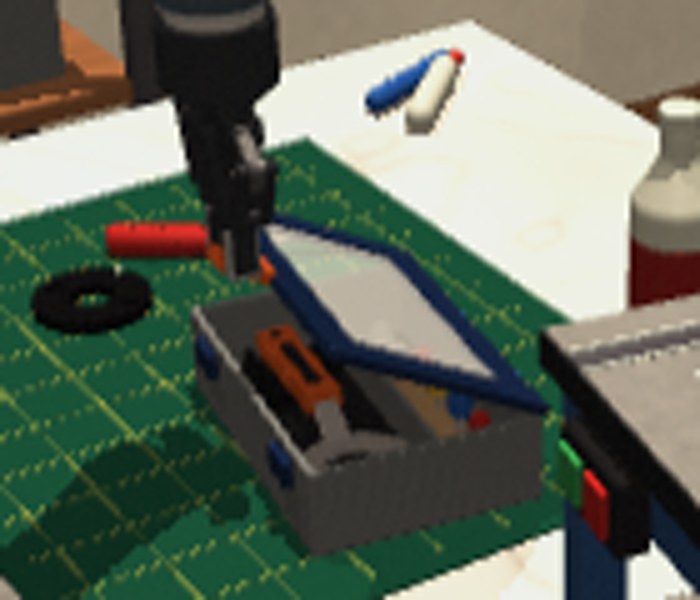

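Request:
step_arm --commands '[[[-0.5, 0, -0.8], [0, 0, 0]], [[-1.02, 0, -1.57], [0, 0, 0]], [[-2.2, 0, -3.0], [0, 0, 0]], [[-3.5, 0, -4.35], [0, 0, 0]], [[-4.9, 0, -5.55], [0, 0, 0]], [[-6.45, 0, -6.6], [0, 0, 0]], [[-8.1, 0, -7.5], [0, 0, 0]], [[-9.85, 0, -8.2], [0, 0, 0]], [[-11.6, 0, -8.8], [0, 0, 0]], [[-11.6, 0, -8.8], [0, 0, 0]], [[-11.6, 0, -8.8], [0, 0, 0]]]'

```text
time_s: 6.95
position: [0.5307, 0.24, 0.2061]
eef_rot: [-0.001, 0.077, 0.997, -0.001]
wrist_force: [-1.4, -2.2, -0.7]
finger_gap: 0.0263
```

```bash
python3 - <<'E'
from h import *
st=show()
im=ctl().camera("wrist");save(im,"pics/w7.png",None,1)
im=ctl().camera("side");save(im,"pics/s7.png",(150,60,310,240),4)
E
```

```text
t 6.95 p [0.5307 0.24   0.2061] z [-0.0019 -0.0017 -1.    ] yang 81.20 F [-1.4139 -2.2107 -0.6919] M [-0.4483  0.3811 -0.0021] gap 0.0263
```

View pics/s7.png

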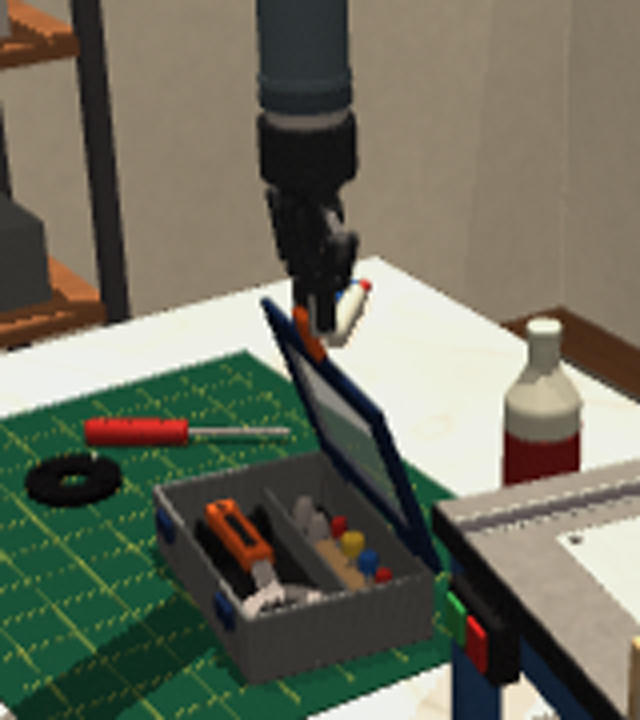

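View pics/w7.png

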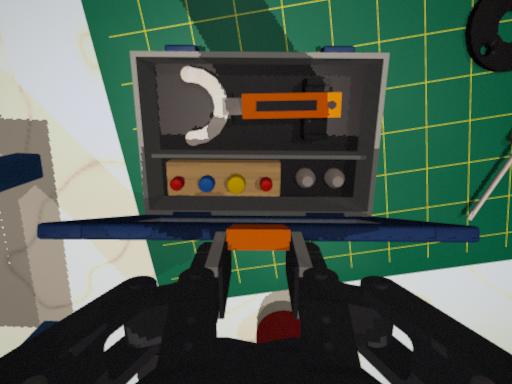

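Request:
step_arm --commands '[[[-0.9, 0, -0.2], [0, 0, 0]], [[-1.85, 0, -0.37], [0, 0, 0]], [[-2.8, 0, -0.5], [0, 0, 0]], [[-3.7, 0, -0.55], [0, 0, 0]], [[-4.6, 0, -0.58], [0, 0, 0]], [[-5.6, 0, -0.55], [0, 0, 0]], [[-6.5, 0, -0.48], [0, 0, 0]], [[-7.4, 0, -0.35], [0, 0, 0]], [[-8.4, 0, -0.2], [0, 0, 0]], [[-9.2, 0, 0], [0, 0, 0]], [[-9.2, 0, 0], [0, 0, 0]], [[-9.2, 0, 0], [0, 0, 0]]]'

```text
time_s: 8.25
position: [0.6247, 0.2249, 0.2074]
eef_rot: [0.002, 0.077, 0.997, -0.001]
wrist_force: [-0.6, -3.5, 5.3]
finger_gap: 0.0262
```

Request:
step_arm --commands '[[[0, 0, 0], [0, 0, 0]], [[0, 0, 0], [0, 0, 0]], [[0, 0, 0], [0, 0, 0]], [[0, 0, -2], [0, 0, 0]], [[0, 0, -4], [0, 0, 0]], [[0, 0, -7], [0, 0, 0]], [[0, 0, -9], [0, 0, 0]], [[2, 0, -9], [0, 0, 0]], [[4, 0, -9], [0, 0, 0]], [[6, 0, -9], [0, 0, 0]], [[6, 0, -9], [0, 0, 0]]]' --fingers -0.3

```text
time_s: 9.35
position: [0.5625, 0.237, 0.297]
eef_rot: [0.001, 0.075, 0.997, 0.0]
wrist_force: [0.1, 0.6, 0.9]
finger_gap: 0.0555
```

```bash
python3 - <<'E'
from h import *
st=show()
im=ctl().camera("wrist");save(im,"pics/w8.png",None,1.5)
im=ctl().camera("side");save(im,"pics/s8.png",(150,60,310,240),4)
E
```

```text
t 9.35 p [0.5625 0.237  0.297 ] z [ 0.0024  0.0006 -1.    ] yang 81.40 F [0.1073 0.5991 0.8822] M [ 0.0392 -0.0174 -0.0099] gap 0.0555
```

View pics/s8.png

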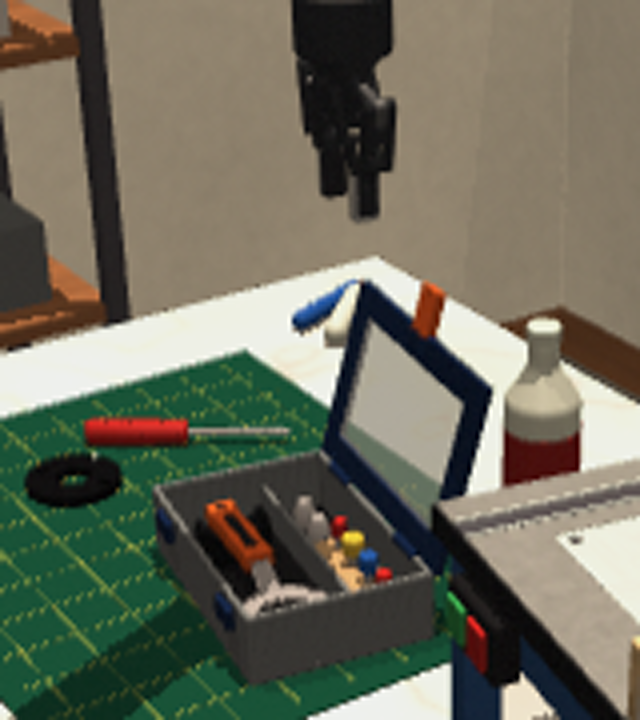

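View pics/w8.png

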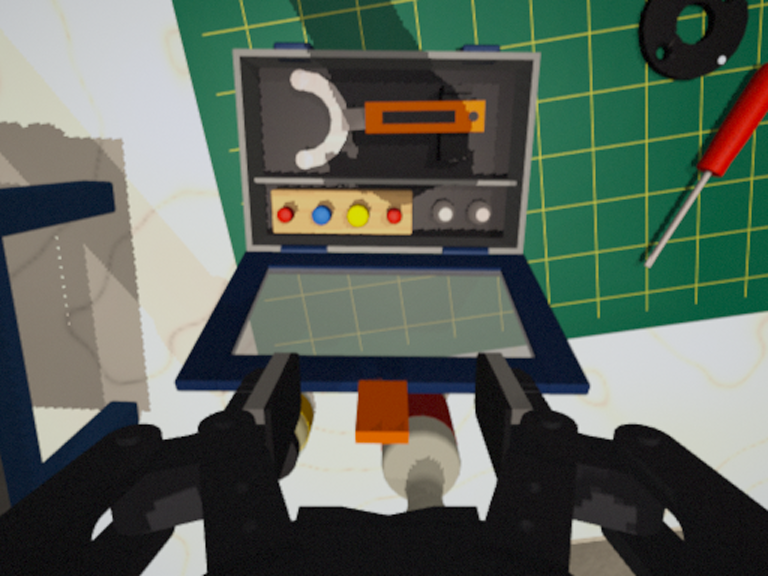

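```bash
python3 - <<'E'
from h import *
st=show()
K=cam("side"); Rm=q2R(st["eef_rot"])
f=lambda a:(np.array(a)-[150,60]+.5)*4-.5
for z in (0,-.01,-.02,-.03,-.04):
  print(z,f(proj(K,[st["position"]+Rm@np.array([x,y,z]) for x,y in ((.011,-.029),(-.011,-.029),(.011,.029),(-.011,.029))])).round(0).tolist())
K=cam("wrist",st)
for z in (0,-.01,-.02,-.03,-.04):
  print(z,1.5*(proj(K,[st["position"]+Rm@np.array([x,y,z]) for x,y in ((.011,-.029),(-.011,-.029),(.011,.029),(-.011,.029))])).round(0))
E
```

```text
t 9.45 p [0.5651 0.2352 0.2971] z [ 0.0047 -0.001  -1.    ] yang 81.23 F [ 0.3416 -0.4969  0.0397] M [-0.039  -0.0305 -0.0223] gap 0.0558
0 [[353.0, 267.0], [379.0, 263.0], [324.0, 243.0], [350.0, 238.0]]
-0.01 [[353.0, 255.0], [379.0, 251.0], [324.0, 231.0], [349.0, 227.0]]
-0.02 [[352.0, 243.0], [378.0, 238.0], [323.0, 219.0], [349.0, 215.0]]
-0.03 [[352.0, 231.0], [378.0, 226.0], [323.0, 208.0], [348.0, 203.0]]
-0.04 [[351.0, 219.0], [378.0, 214.0], [322.0, 196.0], [348.0, 191.0]]
0 [[306.  307.5]
 [309.  360. ]
 [456.  307.5]
 [453.  360. ]]
-0.01 [[301.5 316.5]
 [304.5 370.5]
 [459.  316.5]
 [457.5 370.5]]
-0.02 [[297.  325.5]
 [300.  382.5]
 [463.5 325.5]
 [460.5 382.5]]
-0.03 [[292.5 336. ]
 [295.5 396. ]
 [468.  336. ]
 [465.  396. ]]
-0.04 [[285.  348. ]
 [289.5 411. ]
 [474.  348. ]
 [469.5 411. ]]
```

```bash
python3 - <<'E'
from h import *
g=casep(-.028,.019,0)
goto([g[0],g[1],.20],down(-9.1))
E
```

```text
shift [9.62 1.91 9.67] turn [0.004 0.004 1.577]
```

Request:
step_arm --commands '[[[2, 0.4, 0], [0, 0, 0.15]], [[4, 0.8, 0], [0, 0, 0.3]], [[6, 1.2, 0], [0, 0, 0.45]], [[8, 1.6, 1], [0, 0, 0.6]], [[9.6, 1.9, 2.5], [0, 0, 0.75]], [[9.6, 1.9, 4], [0, 0, 0.9]], [[9.6, 1.9, 5.5], [0, 0, 1.05]], [[9.6, 1.9, 7], [0, 0, 1.2]], [[9.6, 1.9, 8.5], [0, 0, 1.35]], [[9.6, 1.9, 9.7], [0, 0, 1.5]], [[9.6, 1.9, 9.7], [0, 0, 1.577]], [[9.6, 1.9, 9.7], [0, 0, 1.577]]]' --fingers -0.15

```text
time_s: 10.65
position: [0.4744, 0.2681, 0.199]
eef_rot: [0.002, 0.761, 0.648, 0.001]
wrist_force: [0.4, -0.3, 0.1]
finger_gap: 0.0491
```

Request:
step_arm --commands '[[[0, 0, 0], [0, 0, 0]], [[0, 0, 0], [0, 0, 0]]]'

```text
time_s: 10.85
position: [0.4753, 0.2681, 0.1993]
eef_rot: [0.003, 0.761, 0.648, 0.002]
wrist_force: [-0.0, 1.0, -0.1]
finger_gap: 0.0493
```

```bash
python3 - <<'E'
from h import *
st=show()
g=casep(-.028,.017,0)
goto([g[0],g[1],.20],down(-9.1))
im=ctl().camera("wrist");save(im,"pics/w9.png",None,1.5)
K=cam("wrist",st)
sp=lambda x,y,z: casep(-.028+y,-.071-x,.022+z)
print(1.5*proj(K,[sp(-.056,.012,.032),sp(-.056,-.012,.032),sp(-.154,-.012,.032),sp(-.154,.012,.032),sp(-.088,0,.025)]))
im=ctl().camera("top");save(im,"pics/t9.png",(150,160,290,280),5)
E
```

```text
t 10.85 p [0.4753 0.2681 0.1993] z [ 0.0059 -0.0018 -1.    ] yang -9.15 F [-0.0052  1.0419 -0.1066] M [ 0.0395  0.0263 -0.0277] gap 0.0493
 shift [-0.17 -0.2  -0.07] turn [ 0.006  0.001 -0.001]
[[400.3638 307.6334]
 [366.259  307.751 ]
 [364.2115 163.9006]
 [401.2586 163.8335]
 [383.1566 261.0715]]
```

View pics/w9.png

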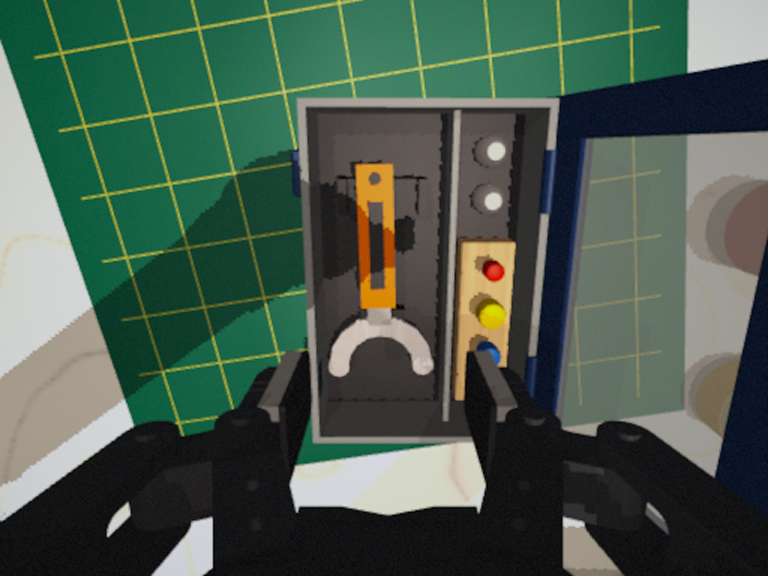

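View pics/t9.png

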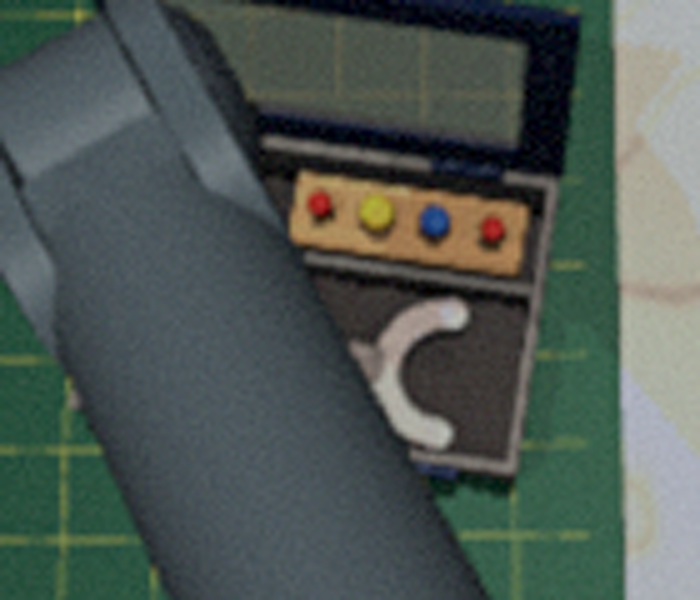

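Request:
step_arm --commands '[[[-0.1, -0.2, 2.5], [0.006, 0, 0]], [[-0.2, -0.4, 5], [0.006, 0, 0]], [[-0.2, -0.4, 7.5], [0.006, 0, 0]], [[-0.2, -0.4, 10], [0.006, 0, 0]], [[-0.2, -0.4, 11], [0.006, 0, 0]], [[-0.2, -0.4, 11], [0.006, 0, 0]], [[-0.2, -0.4, 11], [0.006, 0, 0]]]'

```text
time_s: 11.65
position: [0.4721, 0.2671, 0.0903]
eef_rot: [0.0, 0.761, 0.648, 0.0]
wrist_force: [0.6, 0.9, 1.0]
finger_gap: 0.0493
```

```bash
python3 - <<'E'
from h import *
st=show()
im=ctl().camera("wrist");save(im,"pics/w10.png",None,1.5)
K=cam("wrist",st)
sp=lambda x,y,z: casep(-.028+y,-.071-x,.022+z)
print(1.5*proj(K,[sp(-.056,.012,.032),sp(-.056,-.012,.032),sp(-.154,-.012,.032),sp(-.154,.012,.032),sp(-.088,0,.025)]))
E
```

```text
t 11.65 p [0.4721 0.2671 0.0903] z [ 0.0009  0.0001 -1.    ] yang -9.15 F [0.5919 0.9132 1.0132] M [-0.0421  0.0613  0.0515] gap 0.0493
[[414.2743 375.1964]
 [364.6856 375.295 ]
 [361.3689 166.4532]
 [417.4014 166.3519]
 [389.3716 307.8547]]
```

View pics/w10.png

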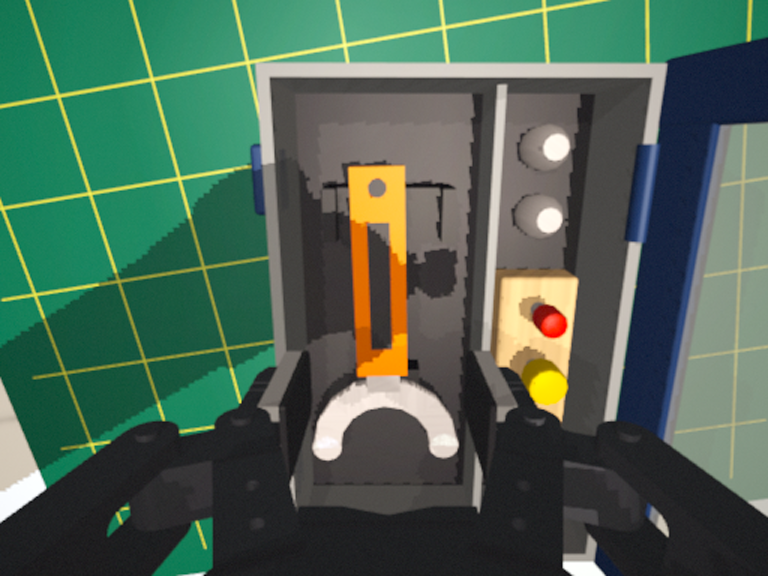

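```bash
python3 - <<'E'
from h import *
st=show(); Rm=q2R(st["eef_rot"])
K=cam("wrist",st)
P=pix2plane(K,np.array([(349,166),(405,166),(358,375),(407,375)])/1.5,.056)
m1=(P[0]+P[1])/2;m2=(P[2]+P[3])/2
print("widths",np.linalg.norm(P[0]-P[1]),np.linalg.norm(P[2]-P[3]),"len",np.linalg.norm(m1-m2))
d=m1-m2;print("yaw handle dir",np.degrees(np.arctan2(d[1],d[0])))
for m in (m1,m2,m2+(m1-m2)*.032/.098): print(m,"tool",Rm.T@(m-st["position"])*1000)
# rim left edge
Q=pix2plane(K,np.array([(258,65),(665,65),(269,240),(640,240)])/1.5,.064);print(Q)
d=Q[0]-Q[2];print(np.degrees(np.arctan2(d[1],d[0])));d=Q[1]-Q[0];print(np.degrees(np.arctan2(d[1],d[0])),np.linalg.norm(d))
E
```

```text
t 11.70 p [0.4725 0.2674 0.0908] z [ 0.0018  0.0009 -1.    ] yang -9.15 F [1.112  0.6367 0.4316] M [-0.0597  0.016  -0.0293] gap 0.0490
widths 0.024041672666821647 0.023762558708619555 len 0.09827035331408084
yaw handle dir 82.02759786888264
[0.4787 0.3332 0.056 ] tool [65.9349 -4.4435 34.8254]
[0.4651 0.2359 0.056 ] tool [-32.3145  -2.4185  34.7123]
[0.4695 0.2677 0.056 ] tool [-0.2331 -3.0797 34.7492]
[[0.4392 0.3786 0.064 ]
 [0.5966 0.3532 0.064 ]
 [0.4279 0.3104 0.064 ]
 [0.5856 0.2848 0.064 ]]
80.53380508947522
-9.182247098887157 0.1594049579820638
```

Request:
step_arm --commands '[[[0, -0.25, 0.5], [0, 0, -0.02]], [[0, -0.5, 2], [0, 0, -0.02]], [[0, -0.5, 3.5], [0, 0, -0.02]], [[0, -0.5, 5], [0, 0, -0.02]], [[0, -0.5, 6.2], [0, 0, -0.02]], [[0, -0.5, 7], [0, 0, -0.02]], [[0, -0.5, 7], [0, 0, -0.02]]]'

```text
time_s: 12.4
position: [0.4666, 0.2674, 0.0191]
eef_rot: [0.0, 0.755, 0.656, -0.001]
wrist_force: [0.1, -0.1, 0.5]
finger_gap: 0.0496
```

```bash
python3 - <<'E'
from h import *
st=show()
im=ctl().camera("wrist");save(im,"pics/w11.png",None,1.5)
E
```

```text
t 12.40 p [0.4666 0.2674 0.0191] z [-0.0006 -0.0012 -1.    ] yang -8.01 F [ 0.1351 -0.1433  0.4583] M [-0.0115  0.0476  0.0531] gap 0.0496
```

View pics/w11.png

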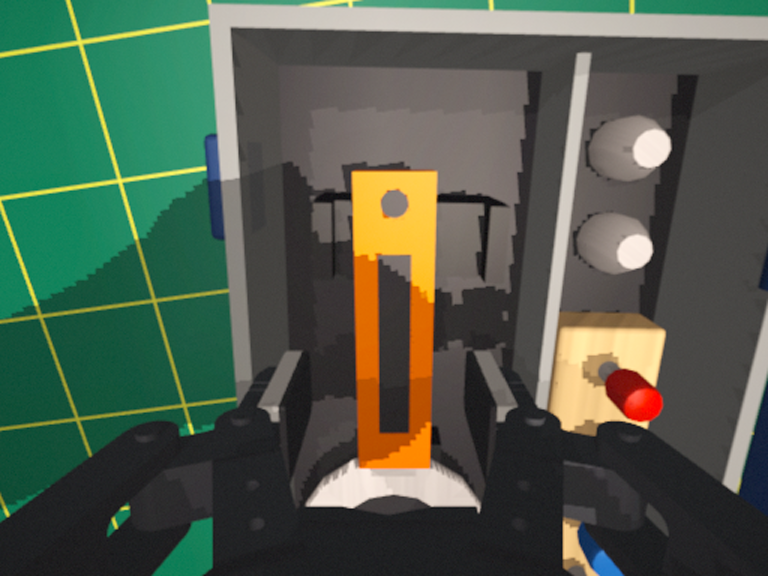

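Request:
step_arm --commands '[[[0, 0.2, 0.4], [0, 0, 0]], [[0, 0.2, 0.9], [0, 0, 0]], [[0, 0.2, 0.9], [0, 0, 0]], [[0, 0.2, 0.9], [0, 0, 0]]]'

```text
time_s: 12.85
position: [0.4693, 0.2675, 0.011]
eef_rot: [0.0, 0.755, 0.656, 0.0]
wrist_force: [0.4, -0.4, -0.4]
finger_gap: 0.0493
```

Request:
step_arm --commands '[[[0, 0, 0], [0, 0, 0]], [[0, 0, 0], [0, 0, 0]], [[0, 0, 0], [0, 0, 0]], [[0, 0, 0], [0, 0, 0]], [[0, 0, 0], [0, 0, 0]], [[0, 0, 0], [0, 0, 0]]]' --fingers 1 --newtons 80

```text
time_s: 13.45
position: [0.4695, 0.2676, 0.0116]
eef_rot: [0.0, 0.755, 0.656, 0.0]
wrist_force: [-1.7, -2.0, 5.2]
finger_gap: 0.0219
```

```bash
python3 - <<'E'
from h import *
st=show()
im=ctl().camera("wrist");save(im,"pics/w12.png",None,1.5)
im=ctl().camera("side");save(im,"pics/s12.png",(150,120,290,240),5)
E
```

```text
t 13.45 p [0.4695 0.2676 0.0116] z [ 0.0007  0.0003 -1.    ] yang -8.03 F [-1.709  -1.9849  5.1623] M [-0.2655  0.3114 -0.0517] gap 0.0219
```

View pics/w12.png

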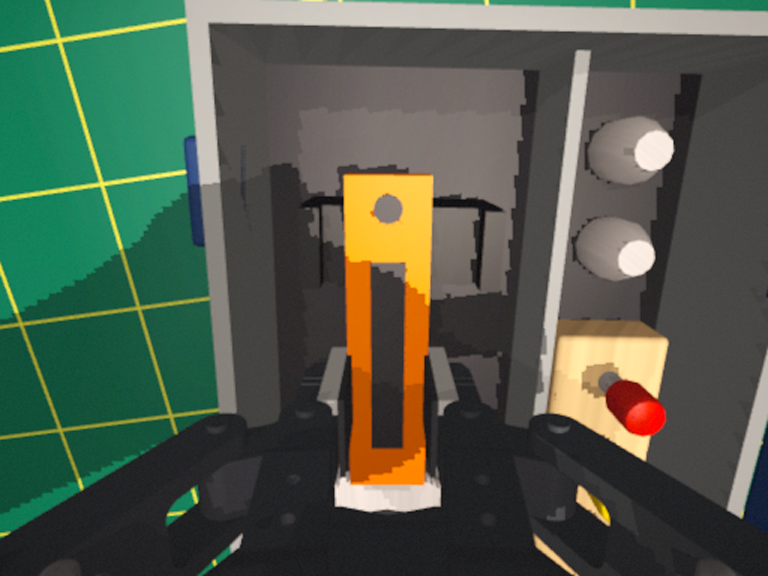

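View pics/s12.png

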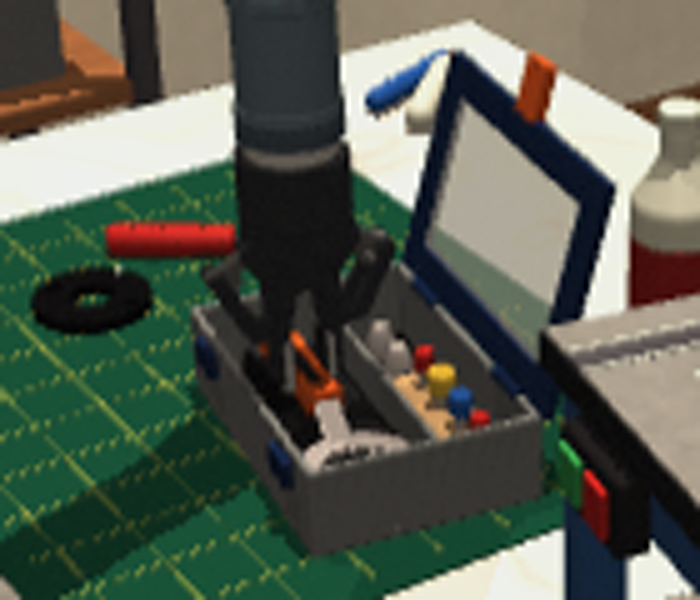

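Request:
step_arm --commands '[[[0, 0, -0.3], [0, 0, 0]], [[0, 0, -0.8], [0, 0, 0]], [[0, 0, -1.5], [0, 0, 0]], [[0, 0, -2.5], [0, 0, 0]], [[0, 0, -4], [0, 0, 0]], [[0, 0, -6], [0, 0, 0]], [[0, 0, -8], [0, 0, 0]], [[0, 0, -10], [0, 0, 0]], [[0, 0, -10], [0, 0, 0]], [[0, 0, -10], [0, 0, 0]]]'

```text
time_s: 14.55
position: [0.4698, 0.2679, 0.1124]
eef_rot: [0.0, 0.755, 0.656, 0.001]
wrist_force: [-0.1, 0.2, -1.9]
finger_gap: 0.0216
```

```bash
python3 - <<'E'
from h import *
st=show()
im=ctl().camera("wrist");save(im,"pics/w13.png",None,1.5)
im=ctl().camera("side");save(im,"pics/s13.png",(150,100,290,220),5)
E
```

```text
t 14.55 p [0.4698 0.2679 0.1124] z [ 0.0021  0.0017 -1.    ] yang -8.03 F [-0.1082  0.174  -1.9144] M [0.052  0.0194 0.0047] gap 0.0216
```

View pics/w13.png

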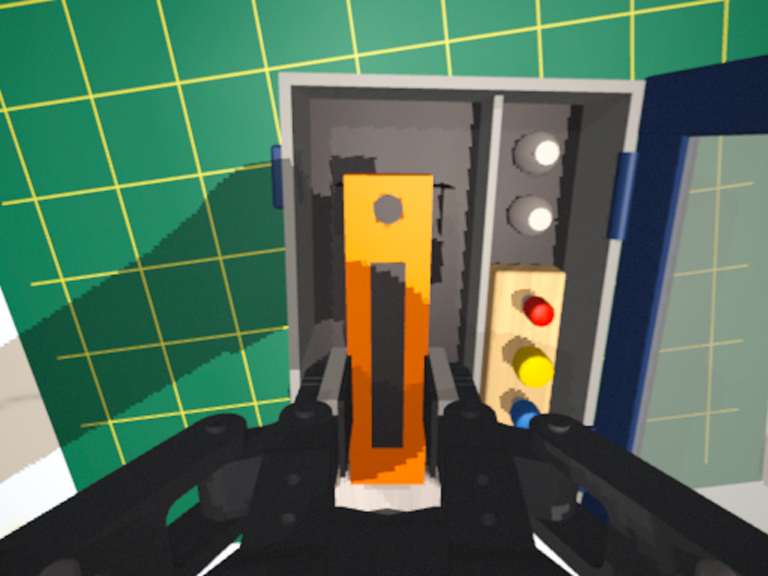

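View pics/s13.png

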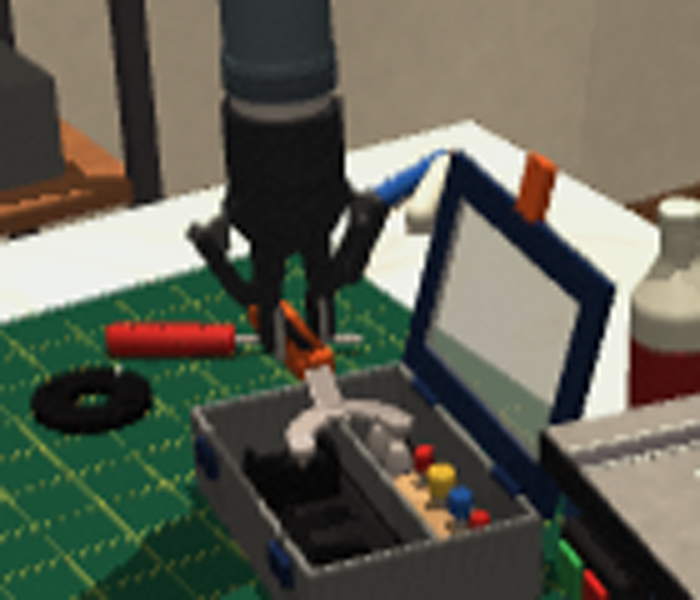

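```bash
python3 - <<'E'
from h import *
c=ctl().calibration("wrist");K=c["intrinsics"];T=c["T_tool_cam"]
uv=np.array([(344,174),(433,174),(350,484),(425,484),(388.5,208.5)])/1.5
d=T[:3,:3]@np.linalg.solve(K,np.c_[uv,np.ones(5)].T);o=T[:3,3]
for z in (-.0444,):
    s=(z-o[2])/d[2];P=(o[:,None]+d*s).T;print(P*1000)
st=ctl().read_state()
goto([.465,.0,.26],q2R(st["eef_rot"]))
E
```

```text
[[ 65.9395 -11.705  -44.4   ]
 [ 65.9207  12.3528 -44.4   ]
 [-32.5492 -12.2409 -44.4   ]
 [-32.5689  12.232  -44.4   ]
 [ 56.6733   0.3237 -44.4   ]]
 shift [-26.51   3.37 -14.9 ] turn [0. 0. 0.]
```

Request:
step_arm --commands '[[[0, 0, -4], [0, 0, 0]], [[0, 0, -8], [0, 0, 0]], [[-1, 0, -12], [0, 0, 0]], [[-4, 0.5, -14.9], [0, 0, 0]], [[-8, 1, -14.9], [0, 0, 0]], [[-12, 1.5, -14.9], [0, 0, 0]], [[-16, 2, -14.9], [0, 0, 0]], [[-20, 2.5, -14.9], [0, 0, 0]], [[-24, 3, -14.9], [0, 0, 0]], [[-26.5, 3.4, -14.9], [0, 0, 0]], [[-26.5, 3.4, -14.9], [0, 0, 0]]]'

```text
time_s: 15.75
position: [0.4641, -0.0056, 0.2588]
eef_rot: [-0.0, 0.758, 0.652, -0.002]
wrist_force: [-1.0, -0.3, -2.6]
finger_gap: 0.0216
```

```bash
python3 - <<'E'
from h import *
show()
goto([.56,-.10,.26],down(89.2))
E
```

```text
t 15.75 p [ 0.4641 -0.0056  0.2588] z [-0.0032 -0.0024 -1.    ] yang -8.55 F [-1.0153 -0.2746 -2.6135] M [ 0.0569 -0.0592  0.0189] gap 0.0216
 shift [-7.91 10.89 -0.13] turn [-0.004 -0.    -1.706]
```

Request:
step_arm --commands '[[[0, 0, -0.1], [0, 0, -0.15]], [[0, 0, -0.1], [0, 0, -0.3]], [[-1, 1.5, -0.1], [0, 0, -0.45]], [[-2, 3, -0.1], [0, 0, -0.6]], [[-3, 4.5, -0.1], [0, 0, -0.75]], [[-4, 6, -0.1], [0, 0, -0.9]], [[-5, 7.5, -0.1], [0, 0, -1.05]], [[-6, 9, -0.1], [0, 0, -1.2]], [[-7, 10, -0.1], [0, 0, -1.35]], [[-7.9, 10.9, -0.1], [0, 0, -1.5]], [[-7.9, 10.9, -0.1], [0, 0, -1.65]], [[-7.9, 10.9, -0.1], [0, 0, -1.706]]]'

```text
time_s: 16.95
position: [0.5595, -0.099, 0.2578]
eef_rot: [-0.003, 0.005, 1.0, -0.001]
wrist_force: [1.3, 0.5, -1.9]
finger_gap: 0.0216
```

Request:
step_arm --commands '[[[0, 0, 0], [0, 0, 0]], [[0, 0, 0], [0, 0, 0]], [[0, 0, 0], [0, 0, 0]]]'

```text
time_s: 17.25
position: [0.5591, -0.0982, 0.257]
eef_rot: [-0.004, 0.005, 1.0, -0.001]
wrist_force: [-0.6, 0.9, -1.8]
finger_gap: 0.0216
```

```bash
python3 - <<'E'
from h import *
st=show()
im=ctl().camera("wrist");save(im,"pics/w14.png",None,1.5)
im=ctl().camera("top");save(im,"pics/t14.png",(290,80,480,260),4)
K=cam("wrist",st)
print(1.5*proj(K,[(.5824,-.1925,.212),(.5828,-.159,.212),(.5819,-.225,.212)]))
E
```

```text
t 17.25 p [ 0.5591 -0.0982  0.257 ] z [-0.0085 -0.0026 -1.    ] yang 89.46 F [-0.5952  0.948  -1.7654] M [-0.0318  0.0161  0.0513] gap 0.0216
[[194.4939 346.7331]
 [261.4895 346.8937]
 [129.4935 346.3687]]
```

View pics/w14.png

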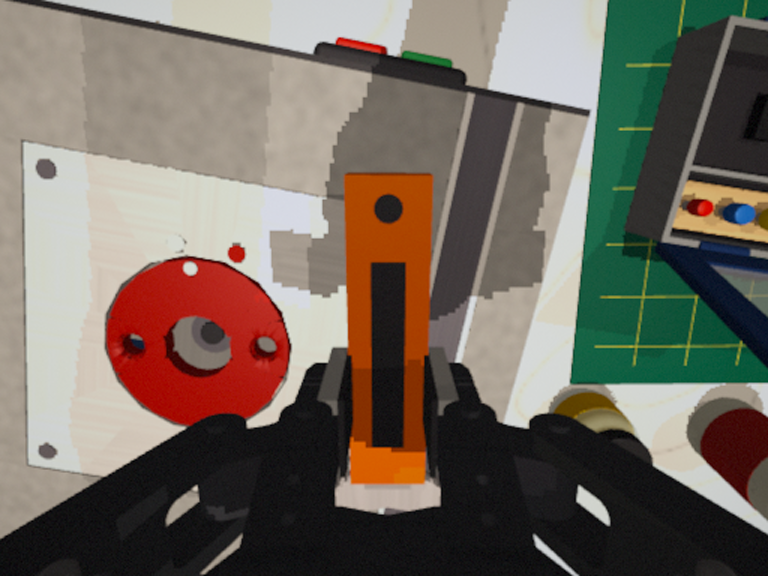

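View pics/t14.png

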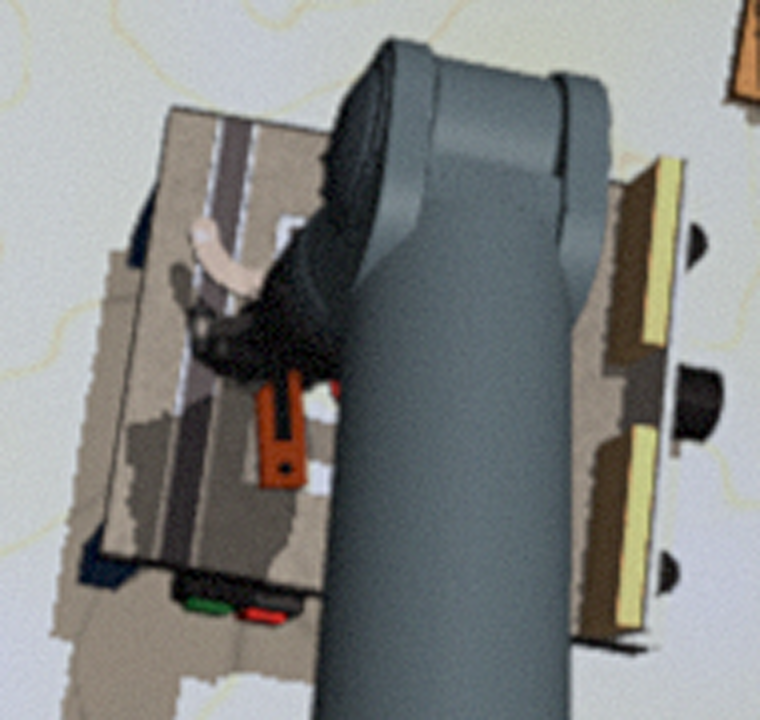

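```bash
python3 - <<'E'
from h import *
im=cv2.imread("pics/w14.png");save(im[:,:,::-1],"pics/w14z.png",(95,225,305,445),3.5)
E
```

```text
(no output)
```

View pics/w14z.png

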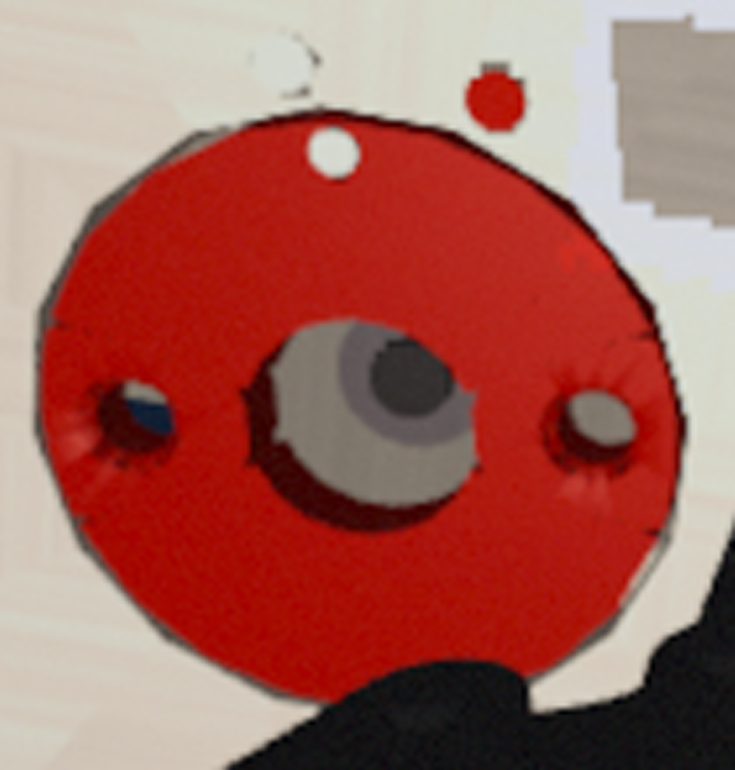

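```bash
cat >> h.py <<'E'
SPO=np.array([-.0883,.0001,-.0124])  # spanner origin in tool
def spt(center,sx_deg,tilt=None):
    "tool pose so that spanner origin at center, spanner x at angle, level"
    Rt=down(sx_deg+90); return np.array(center)-Rt@SPO,Rt
E
python3 - <<'E'
from h import *
st=dict(ctl().read_state()); show()
P=pix2plane(cam("wrist",st),np.array([(133.4,346.3),(265.4,346.9),(198.7,346.2)])/1.5-.17,.212)
print(P,np.linalg.norm(P[0]-P[1]),P[:2].mean(0)); d=P[1]-P[0];a=np.degrees(np.arctan2(d[1],d[0]));print(a)
c=P.mean(0); p,Rt=spt([c[0],c[1],.212+.030],a-90); print(p); goto(p,Rt)
E
```

```text
t 17.35 p [ 0.5594 -0.0986  0.2575] z [-0.0075 -0.0027 -1.    ] yang 89.44 F [-0.7876 -0.581  -2.1777] M [-0.0367  0.1054 -0.0151] gap 0.0214
[[ 0.5822 -0.2239  0.212 ]
 [ 0.5832 -0.1578  0.212 ]
 [ 0.5825 -0.1911  0.212 ]] 0.06615779374707047 [ 0.5827 -0.1908  0.212 ]
89.17191121367449
[ 0.4944 -0.1898  0.2296]
 shift [ 6.39 -9.17  2.87] turn [-0.003 -0.007  0.005]
```

Request:
step_arm --commands '[[[1, -1.5, 0], [-0.003, -0.007, 0.005]], [[2, -3, 0], [-0.003, -0.007, 0.005]], [[3.5, -5, 0.5], [-0.003, -0.007, 0.005]], [[5, -7, 1], [-0.003, -0.007, 0.005]], [[6, -8.5, 1.5], [-0.003, -0.007, 0.005]], [[6.4, -9.2, 1.5], [-0.003, -0.007, 0.005]], [[6.4, -9.2, 1.5], [-0.003, -0.007, 0.005]], [[6.4, -9.2, 1.5], [-0.003, -0.007, 0.005]]]'

```text
time_s: 18.15
position: [0.4952, -0.1894, 0.2436]
eef_rot: [0.0, 0.007, 1.0, 0.0]
wrist_force: [1.2, 0.9, -1.3]
finger_gap: 0.0217
```

```bash
python3 - <<'E'
from h import *
st=show()
im=ctl().camera("wrist");save(im,"pics/w15.png",None,1.5)
im=ctl().camera("top");save(im,"pics/t15.png",(290,80,480,260),4)
im=ctl().camera("side");save(im,"pics/s15.png",(260,140,420,260),5)
p,Rt=spt([.5827,-.1909,.212+.015],-.8); print(p); goto(p,Rt)
E
```

```text
t 18.15 p [ 0.4952 -0.1894  0.2436] z [ 0.0008  0.0008 -1.    ] yang 89.20 F [ 1.2219  0.9146 -1.2521] M [0.0566 0.0455 0.0341] gap 0.0217
[ 0.4944 -0.1898  0.2146]
 shift [ 0.1  -0.11  2.88] turn [0.    0.    0.002]
```

View pics/w15.png

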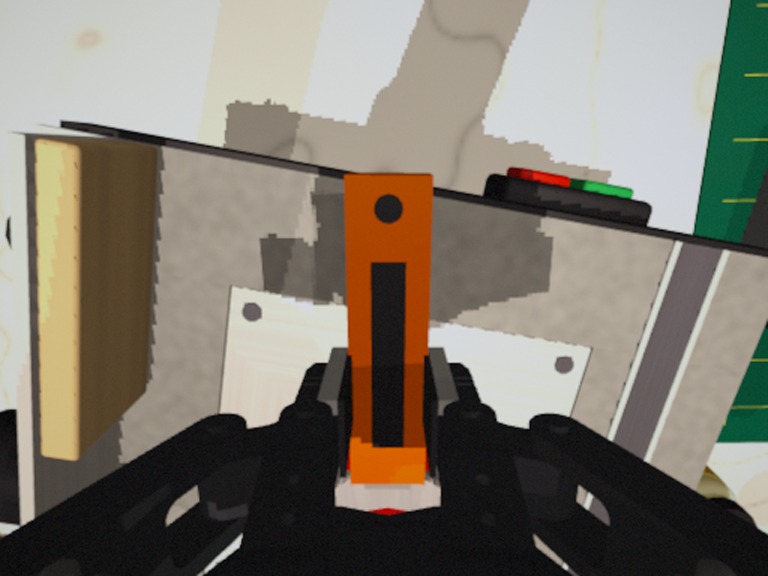

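View pics/t15.png

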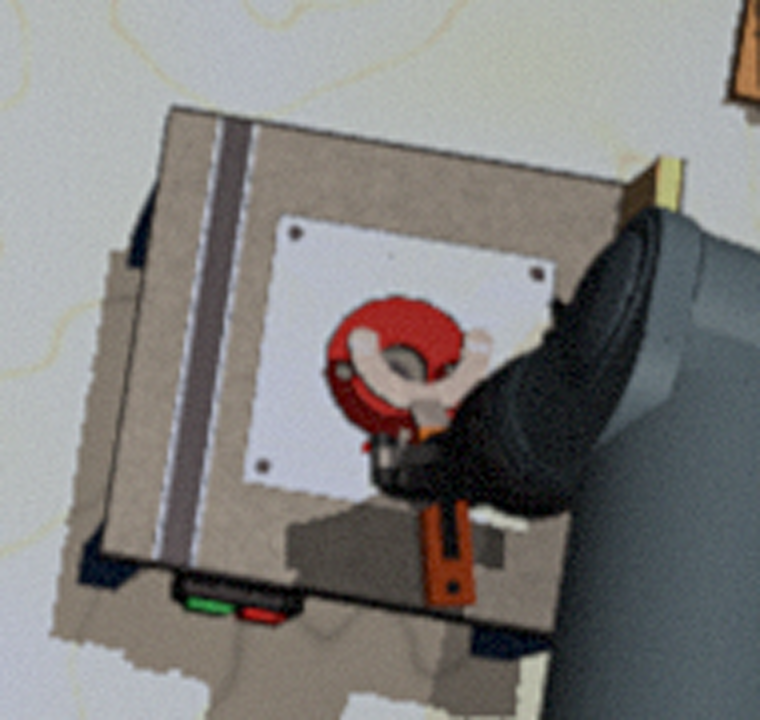

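View pics/s15.png

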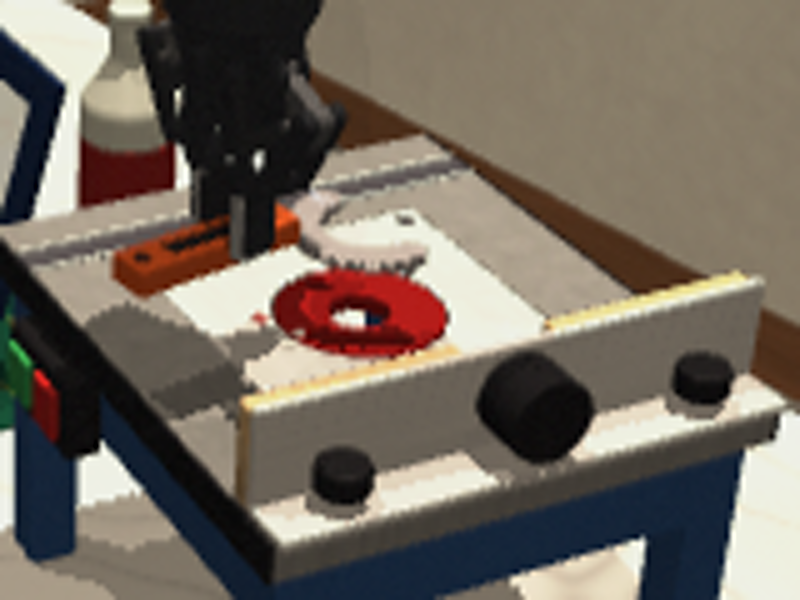

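```bash
python3 - <<'E'
from h import *
st=show(); Rm=q2R(st["eef_rot"]);K=cam("top");f=lambda a:(np.array(a)-[290,80]+.5)*4-.5
o=st["position"]+Rm@SPO;print("spanner origin",o)
S=lambda x,y,z:o+Rm@np.array([-x,y,-z])
print("fork ends",f(proj(K,[S(0,.033,.007),S(0,-.033,.007),S(-.154,0,.032)])))
print("holes",f(proj(K,[(.5832,-.1578,.212),(.5822,-.2239,.212)])))
E
```

```text
t 18.30 p [ 0.4955 -0.1887  0.2434] z [ 0.      0.0002 -1.    ] yang 89.32 F [ 0.3554 -0.0689 -2.9108] M [ 0.0231  0.0367 -0.0313] gap 0.0216
spanner origin [ 0.5837 -0.1896  0.2558]
fork ends [[363.9603 346.2439]
 [479.1713 346.092 ]
 [454.9819 609.5532]]
holes [[343.0392 369.421 ]
 [453.1914 369.6158]]
```

```bash
python3 - <<'E'
from h import *
p,Rt=spt([.5827,-.1909,.212+.0125],-.8); goto(p,Rt)
E
```

```text
shift [ 0.1  -0.11  3.13] turn [0.    0.    0.002]
```

Request:
step_arm --commands '[[[0.1, -0.11, 0.8], [0, 0, 0]], [[0.1, -0.11, 1.6], [0, 0, 0]], [[0.1, -0.11, 2.4], [0, 0, 0]], [[0.1, -0.11, 3.1], [0, 0, 0]], [[0.1, -0.11, 3.1], [0, 0, 0]], [[0.1, -0.11, 3.1], [0, 0, 0]]]'

```text
time_s: 18.9
position: [0.4942, -0.1898, 0.2121]
eef_rot: [-0.0, 0.006, 1.0, 0.0]
wrist_force: [-0.1, 0.4, -2.2]
finger_gap: 0.0215
```

```bash
python3 - <<'E'
from h import *
st=show()
im=ctl().camera("top");save(im,"pics/t16.png",(330,120,450,220),6)
im=ctl().camera("side");save(im,"pics/s16.png",(280,160,380,230),7)
p,Rt=spt([.5827,-.1909,.212],-.8); goto(p,Rt)
E
```

```text
t 18.90 p [ 0.4942 -0.1898  0.2121] z [-0.0007  0.0001 -1.    ] yang 89.30 F [-0.1105  0.4439 -2.2239] M [ 0.0468  0.0801 -0.0064] gap 0.0215
 shift [0.03 0.02 1.32] turn [0.    0.001 0.002]
```

View pics/t16.png

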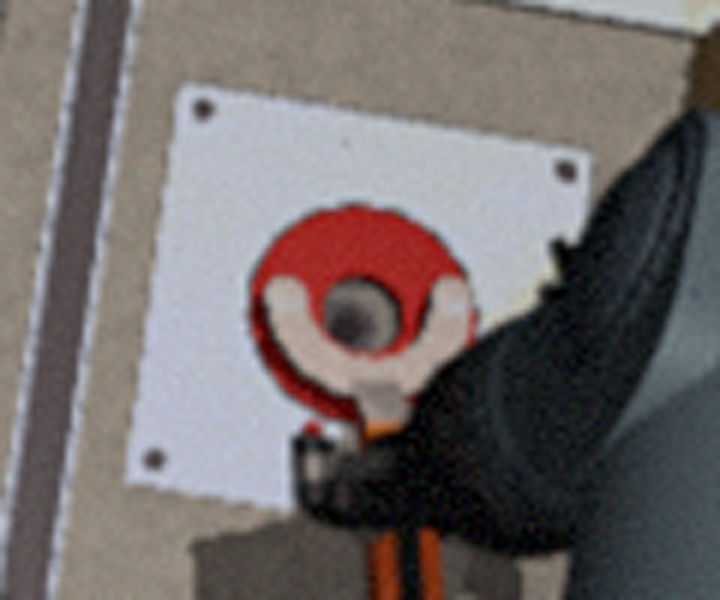

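View pics/s16.png

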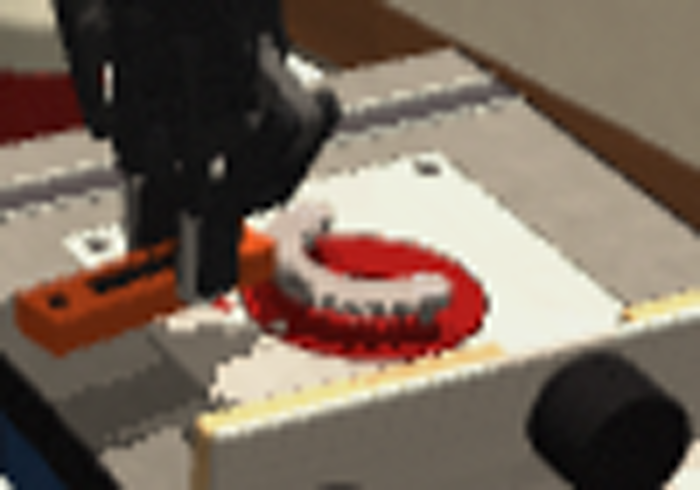

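Request:
step_arm --commands '[[[0.03, 0.02, 0.25], [0, 0, 0.002]], [[0.03, 0.02, 0.5], [0, 0, 0.002]], [[0.03, 0.02, 0.75], [0, 0, 0.002]], [[0.03, 0.02, 0.95], [0, 0, 0.002]], [[0.03, 0.02, 1.15], [0, 0, 0.002]], [[0.03, 0.02, 1.15], [0, 0, 0.002]], [[0.03, 0.02, 1.15], [0, 0, 0.002]]]'

```text
time_s: 19.7
position: [0.4937, -0.1903, 0.2006]
eef_rot: [-0.0, 0.008, 1.0, -0.0]
wrist_force: [-1.8, -1.6, -2.4]
finger_gap: 0.0216
```

```bash
python3 - <<'E'
from h import *
st=show()
im=ctl().camera("top");save(im,"pics/t17.png",(330,120,450,220),6)
im=ctl().camera("side");save(im,"pics/s17.png",(280,160,380,230),7)
p,Rt=spt([.5827,-.1909,.212],-.8); goto(p,Rt)
E
```

```text
t 19.70 p [ 0.4937 -0.1903  0.2006] z [-0.0005 -0.0006 -1.    ] yang 89.14 F [-1.7804 -1.5806 -2.4499] M [-0.4294  0.5334 -0.1954] gap 0.0216
 shift [-0.07  0.05  0.11] turn [-0.001 -0.001 -0.001]
```

View pics/s17.png

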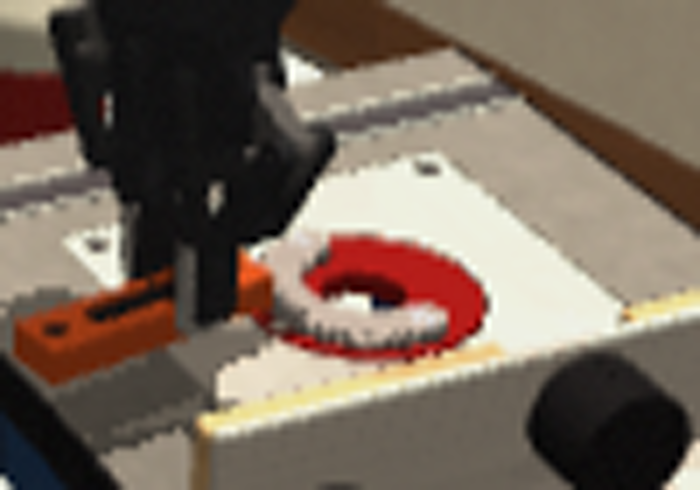

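View pics/t17.png

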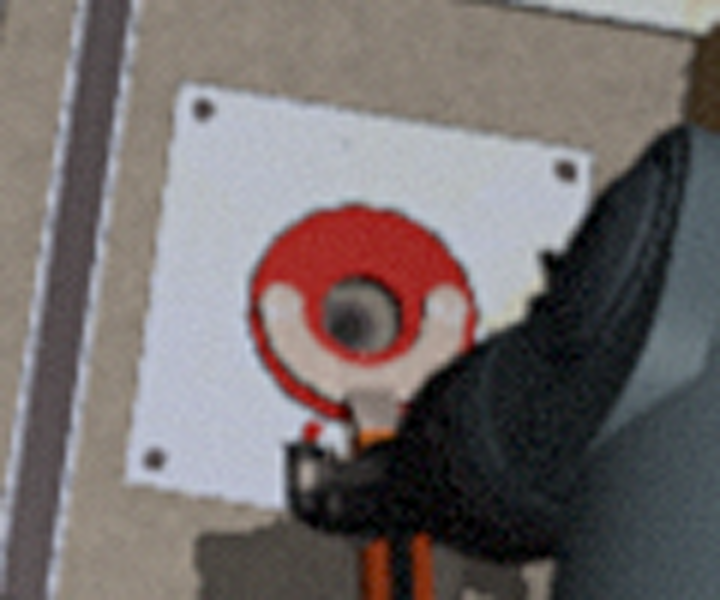

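Request:
step_arm --commands '[[[0, 0, 0.07], [0, 0, 0]], [[0, 0, 0.14], [0, 0, 0]], [[0, 0, 0.18], [0, 0, 0]], [[0, 0, 0.18], [0, 0, 0]]]'

```text
time_s: 20.2
position: [0.4934, -0.1903, 0.1994]
eef_rot: [-0.001, 0.008, 1.0, 0.0]
wrist_force: [-5.2, 0.0, 3.6]
finger_gap: 0.0214
```

```bash
python3 - <<'E'
from h import *
st=show(); p0=st["position"];Rm=q2R(st["eef_rot"])
c=np.array([.5825,-.1909])
a0=89.15
for k in range(1,13):
    dth=-k*2.4
    rot=RZ(np.radians(dth)); p=np.r_[c,0]+rot@(p0-np.r_[c,0])
    goto(p,rot@Rm,st,"%.1f"%dth)
E
```

```text
t 20.20 p [ 0.4934 -0.1903  0.1994] z [-0.0012  0.     -1.    ] yang 89.13 F [-5.2132  0.0413  3.5826] M [-0.1216  1.0699 -0.1827] gap 0.0214
-2.4 shift [-0.    0.37  0.  ] turn [-0.    -0.     0.042]
-4.8 shift [-0.02  0.75 -0.  ] turn [-0.    -0.     0.084]
-7.2 shift [-0.06  1.12 -0.  ] turn [-0.    -0.     0.126]
-9.6 shift [-0.11  1.49 -0.  ] turn [-0.    -0.     0.168]
-12.0 shift [-0.18  1.85 -0.  ] turn [-0.    -0.     0.209]
-14.4 shift [-0.26  2.22 -0.  ] turn [-0.    -0.     0.251]
-16.8 shift [-0.36  2.58 -0.  ] turn [-0.    -0.     0.293]
-19.2 shift [-0.47  2.93 -0.  ] turn [-0.    -0.     0.335]
-21.6 shift [-0.6   3.28 -0.  ] turn [-0.    -0.     0.377]
-24.0 shift [-0.74  3.63 -0.  ] turn [-0.    -0.     0.419]
-26.4 shift [-0.9   3.97 -0.  ] turn [-0.001 -0.     0.461]
-28.8 shift [-1.07  4.3  -0.  ] turn [-0.001 -0.     0.503]
```

Request:
step_arm --commands '[[[0.05, 0.37, 0], [0, 0, 0.042]], [[0.03, 0.75, 0], [0, 0, 0.084]], [[0, 1.12, 0], [0, 0, 0.126]], [[-0.06, 1.49, 0], [0, 0, 0.168]], [[-0.13, 1.85, 0], [0, 0, 0.209]], [[-0.21, 2.22, 0], [0, 0, 0.251]], [[-0.31, 2.58, 0], [0, 0, 0.293]], [[-0.42, 2.93, 0], [0, 0, 0.335]], [[-0.42, 2.93, 0], [0, 0, 0.335]]]'

```text
time_s: 21.1
position: [0.4975, -0.1609, 0.1995]
eef_rot: [-0.001, 0.174, 0.985, -0.0]
wrist_force: [-5.4, -0.5, 2.7]
finger_gap: 0.0213
```

```bash
python3 - <<'E'
from h import *
st=show()
im=ctl().camera("top");save(im,"pics/t18.png",(330,120,450,220),6)
im=ctl().camera("side");save(im,"pics/s18.png",(280,160,380,230),7)
p0=st["position"];Rm=q2R(st["eef_rot"]);c=np.array([.5825,-.1909])
print(np.linalg.norm(p0[:2]-c))
for dth in (-2,-4,-6,-8,-10,-12,-14):
    rot=RZ(np.radians(dth)); p=np.r_[c,0]+rot@(p0-np.r_[c,0])
    goto(p,rot@Rm,st,"%.1f"%dth)
E
```

```text
t 21.10 p [ 0.4975 -0.1609  0.1995] z [-0.0027 -0.0001 -1.    ] yang 69.96 F [-5.4104 -0.4821  2.6541] M [-0.2625  1.0023 -0.0229] gap 0.0213
0.09008779025821159
-2.0 shift [-0.    0.31 -0.  ] turn [-0.     0.     0.035]
-4.0 shift [-0.02  0.63 -0.  ] turn [-0.    0.    0.07]
-6.0 shift [-0.04  0.94 -0.  ] turn [-0.     0.     0.105]
-8.0 shift [-0.07  1.25 -0.  ] turn [-0.    0.    0.14]
-10.0 shift [-0.12  1.57 -0.  ] turn [-0.     0.     0.175]
-12.0 shift [-0.18  1.87 -0.  ] turn [-0.001  0.     0.209]
-14.0 shift [-0.24  2.18 -0.  ] turn [-0.001  0.     0.244]
```

View pics/t18.png

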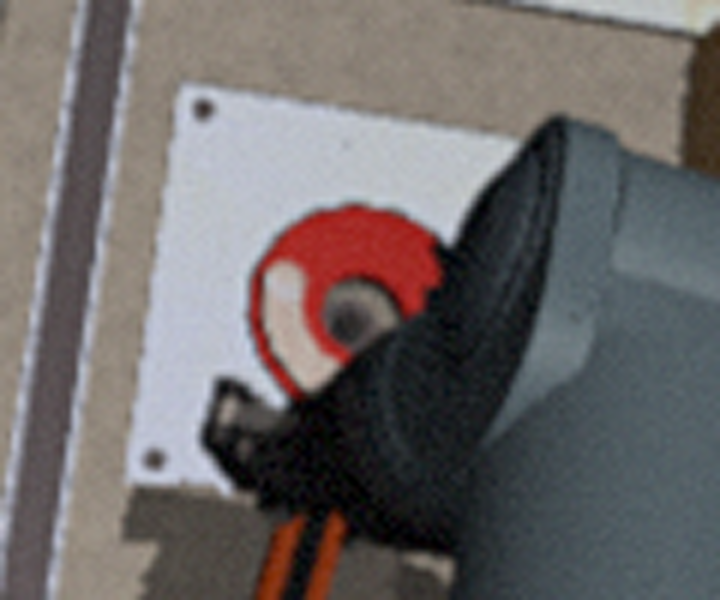

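View pics/s18.png

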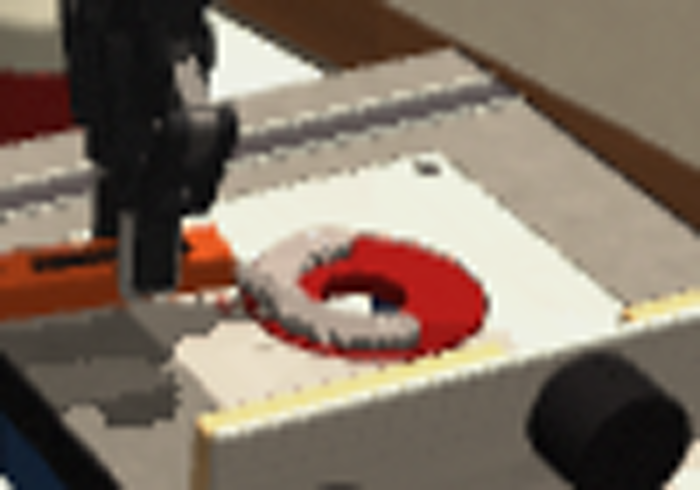

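Request:
step_arm --commands '[[[0, 0.31, 0], [0, 0, 0.035]], [[-0.02, 0.63, 0], [0, 0, 0.07]], [[-0.04, 0.94, 0], [0, 0, 0.105]], [[-0.07, 1.25, 0], [0, 0, 0.14]], [[-0.07, 1.25, 0], [0, 0, 0.14]]]'

```text
time_s: 21.7
position: [0.5028, -0.1495, 0.1996]
eef_rot: [-0.001, 0.242, 0.97, -0.0]
wrist_force: [-2.7, -2.2, 1.2]
finger_gap: 0.0217
```

```bash
python3 - <<'E'
from h import *
st=show()
im=ctl().camera("top");save(im,"pics/t19.png",(330,120,450,220),6)
im=ctl().camera("side");save(im,"pics/s19.png",(280,160,380,230),7)
p0=st["position"];Rm=q2R(st["eef_rot"]);c=np.array([.5825,-.1909])
for dth in (-2,-4,-6,-8):
    rot=RZ(np.radians(dth)); p=np.r_[c,0]+rot@(p0-np.r_[c,0])
    goto(p,rot@Rm,st,"%.1f"%dth)
E
```

```text
t 21.70 p [ 0.5028 -0.1495  0.1996] z [-0.0019 -0.0005 -1.    ] yang 62.00 F [-2.6869 -2.2385  1.154 ] M [-0.3606  0.5994 -0.0267] gap 0.0217
-2.0 shift [-0.    0.31 -0.  ] turn [-0.     0.     0.035]
-4.0 shift [-0.02  0.63 -0.  ] turn [-0.    0.    0.07]
-6.0 shift [-0.04  0.94 -0.  ] turn [-0.     0.     0.105]
-8.0 shift [-0.07  1.25 -0.  ] turn [-0.    0.    0.14]
```

Request:
step_arm --commands '[[[0, 0.16, 0], [0, 0, 0.017]], [[0, 0.31, 0], [0, 0, 0.035]], [[0, 0.31, 0], [0, 0, 0.035]]]'

```text
time_s: 22.1
position: [0.5043, -0.1468, 0.1996]
eef_rot: [-0.001, 0.259, 0.966, -0.0]
wrist_force: [-2.9, -2.7, -0.2]
finger_gap: 0.0214
```

```bash
python3 - <<'E'
from h import *
st=show()
E
```

```text
t 22.10 p [ 0.5043 -0.1468  0.1996] z [-0.0016 -0.0001 -1.    ] yang 59.97 F [-2.887  -2.6931 -0.1797] M [-0.5208  0.6655  0.023 ] gap 0.0214
```

View pics/t19.png

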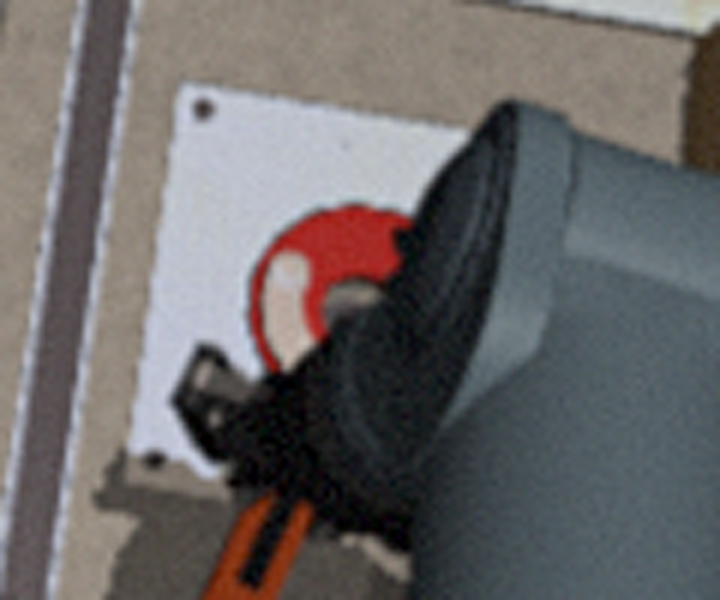

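Request:
step_arm --commands '[[[0, 0.16, 0.05], [0, 0, 0.017]], [[0, 0.31, 0.05], [0, 0, 0.035]], [[0, 0.31, 0.05], [0, 0, 0.035]]]'

```text
time_s: 22.4
position: [0.5052, -0.1451, 0.1994]
eef_rot: [-0.001, 0.275, 0.961, -0.001]
wrist_force: [-4.9, -3.1, 3.8]
finger_gap: 0.0214
```

```bash
python3 - <<'E'
from h import *
st=show()
E
```

```text
t 22.40 p [ 0.5052 -0.1451  0.1994] z [-0.0033 -0.002  -1.    ] yang 58.05 F [-4.8765 -3.1214  3.7548] M [-0.6872  1.1683  0.622 ] gap 0.0214
```

Request:
step_arm --commands '[[[0, 0.16, 0], [0, 0, 0.017]], [[0, 0.31, 0], [0, 0, 0.035]], [[0, 0.31, 0], [0, 0, 0.035]]]'

```text
time_s: 22.7
position: [0.5057, -0.1444, 0.1994]
eef_rot: [-0.002, 0.289, 0.957, -0.004]
wrist_force: [-6.8, -5.2, 2.5]
finger_gap: 0.0214
```

```bash
python3 - <<'E'
from h import *
st=show()
im=ctl().camera("wrist");save(im,"pics/w20.png",None,1.5)
im=ctl().camera("side");save(im,"pics/s20.png",(280,160,380,230),7)
E
```

```text
t 22.70 p [ 0.5057 -0.1444  0.1994] z [-0.0062 -0.0062 -1.    ] yang 56.37 F [-6.8376 -5.155   2.5405] M [-1.0083  1.1676  1.5662] gap 0.0214
```

View pics/w20.png

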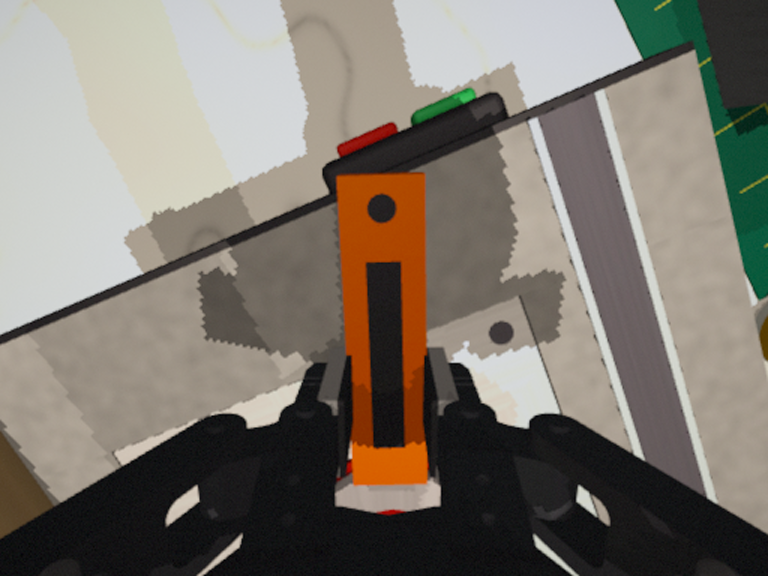

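View pics/s20.png

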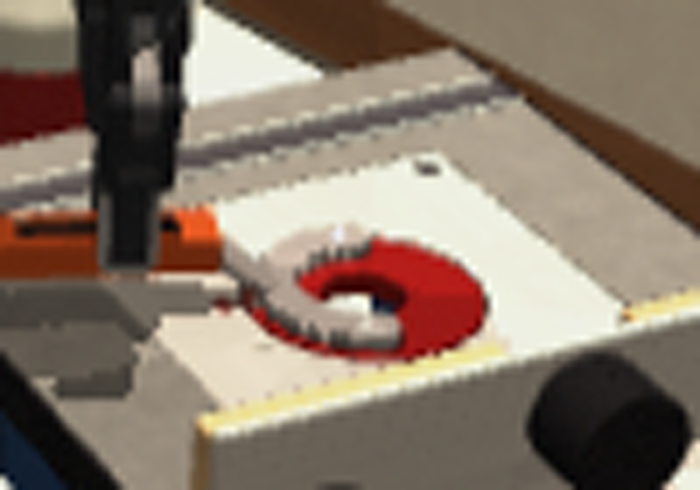

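```bash
python3 - <<'E'
from h import *
st=show()
p,Rt=spt([.5822,-.1909,.212],61-90); goto(p,Rt)
E
```

```text
t 22.80 p [ 0.5057 -0.1444  0.1994] z [-0.0061 -0.0061 -1.    ] yang 56.38 F [-5.9805 -5.0752  1.9115] M [-1.0443  1.1935  1.5756] gap 0.0216
 shift [-0.15 -0.36 -0.01] turn [-0.008 -0.002 -0.081]
```

Request:
step_arm --commands '[[[-0.05, -0.15, 0], [-0.004, 0, -0.03]], [[-0.08, -0.3, 0], [-0.008, 0, -0.06]], [[-0.08, -0.35, 0], [-0.008, 0, -0.075]], [[-0.08, -0.35, 0], [-0.008, 0, -0.075]], [[-0.08, -0.35, 0], [-0.008, 0, -0.075]]]'

```text
time_s: 23.3
position: [0.5044, -0.1474, 0.1995]
eef_rot: [-0.001, 0.253, 0.967, 0.0]
wrist_force: [-3.5, -0.0, 2.9]
finger_gap: 0.0211
```

```bash
python3 - <<'E'
from h import *
st=show()
E
```

```text
t 23.30 p [ 0.5044 -0.1474  0.1995] z [-0.002   0.0011 -1.    ] yang 60.64 F [-3.4594 -0.0244  2.8906] M [-0.2199  0.7611 -0.1665] gap 0.0211
```

Unloaded; lift straight out.

Request:
step_arm --commands '[[[0, 0, -0.3], [0, 0, 0]], [[0, 0, -0.7], [0, 0, 0]], [[0, 0, -1.2], [0, 0, 0]], [[0, 0, -2], [0, 0, 0]], [[0, 0, -3.5], [0, 0, 0]], [[0, 0, -5.5], [0, 0, 0]], [[0, 0, -6.5], [0, 0, 0]], [[0, 0, -6.5], [0, 0, 0]]]'

```text
time_s: 24.1
position: [0.5065, -0.1477, 0.2667]
eef_rot: [0.001, 0.253, 0.967, 0.001]
wrist_force: [0.6, -0.6, -1.7]
finger_gap: 0.0216
```

```bash
python3 - <<'E'
from h import *
st=show()
goto([.52,-.06,.265],down(89.2))
E
```

```text
t 24.10 p [ 0.5065 -0.1477  0.2667] z [ 0.0031  0.0013 -1.    ] yang 60.66 F [ 0.6285 -0.551  -1.6526] M [-0.0098  0.0255 -0.0027] gap 0.0216
 shift [3.11 8.3  0.19] turn [ 0.002  0.003 -0.498]
```

Request:
step_arm --commands '[[[0.3, 1, 0], [0, 0, -0.1]], [[0.5, 2.5, 0], [0, 0, -0.25]], [[0.2, 4, 0], [0, 0, -0.4]], [[-0.5, 6, 0], [0, 0, -0.5]], [[-1.5, 7, 0], [0, 0, -0.5]], [[-2.2, 7.3, 0], [0, 0, -0.5]], [[-2.2, 7.3, 0], [0, 0, -0.5]]]'

```text
time_s: 24.8
position: [0.5616, -0.0949, 0.2662]
eef_rot: [0.001, 0.006, 1.0, -0.0]
wrist_force: [-1.2, -0.2, -1.9]
finger_gap: 0.0216
```

```bash
python3 - <<'E'
from h import *
st=show()
im=ctl().camera("wrist");save(im,"pics/w21.png",None,1.5)
E
```

```text
t 24.80 p [ 0.5616 -0.0949  0.2662] z [ 0.0018 -0.     -1.    ] yang 89.32 F [-1.194  -0.2104 -1.8855] M [-0.0049  0.1291  0.0124] gap 0.0216
```

View pics/w21.png

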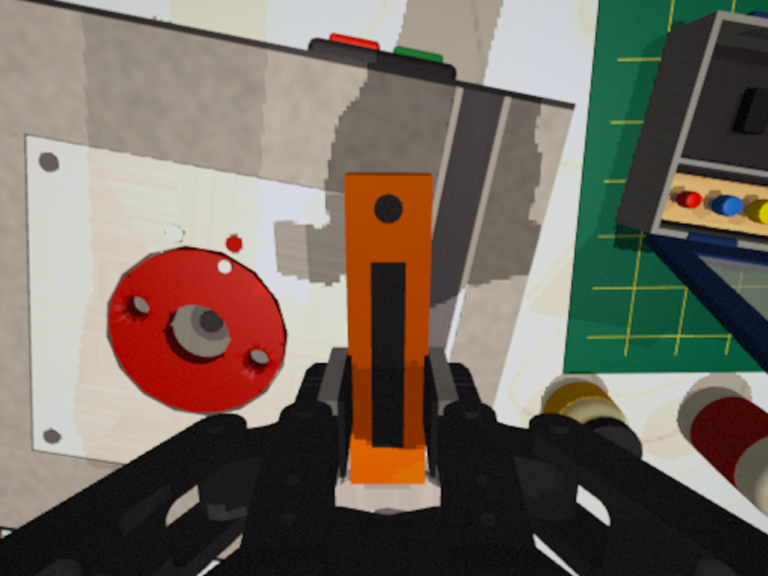

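```bash
python3 - <<'E'
from h import *
im=cv2.imread("pics/w21.png");save(im[:,:,::-1],"pics/w21z.png",(95,215,305,425),3.5)
st=show();K=cam("wrist",st)
uv=np.array([(140,306),(259,357),(224.5,267),(234,243),(174,233),(48,162),(52,436),(26,134),(34,450)])/1.5-.17
P=pix2plane(K,uv,.212);c=P[:2].mean(0);print(P,c)
ang=lambda d:np.degrees(np.arctan2(d[1],d[0]))
print("hole line",ang(P[1]-P[0]),"white",ang(P[2]-c),"red",ang(P[3]-c),"open",ang(P[4]-c),"plate x",ang(P[6]-P[5]),ang(P[8]-P[7]))
E
```

```text
t 24.85 p [ 0.5609 -0.0957  0.2663] z [ 0.0014  0.0002 -1.    ] yang 89.24 F [-0.3201  0.302  -1.6608] M [-0.0536  0.081   0.0256] gap 0.0215
[[ 0.5653 -0.219   0.212 ]
 [ 0.5942 -0.161   0.212 ]
 [ 0.5456 -0.1739  0.212 ]
 [ 0.5336 -0.168   0.212 ]
 [ 0.5283 -0.1967  0.212 ]
 [ 0.4941 -0.251   0.212 ]
 [ 0.6397 -0.2791  0.212 ]
 [ 0.4816 -0.2585  0.212 ]
 [ 0.6484 -0.291   0.212 ]] [ 0.5798 -0.19    0.212 ]
hole line 63.48738360823459 white 154.76378652553026 red 154.46440247424513 open -172.64865366670912 plate x -10.956541319668794 -11.017555530710732
```

View pics/w21z.png

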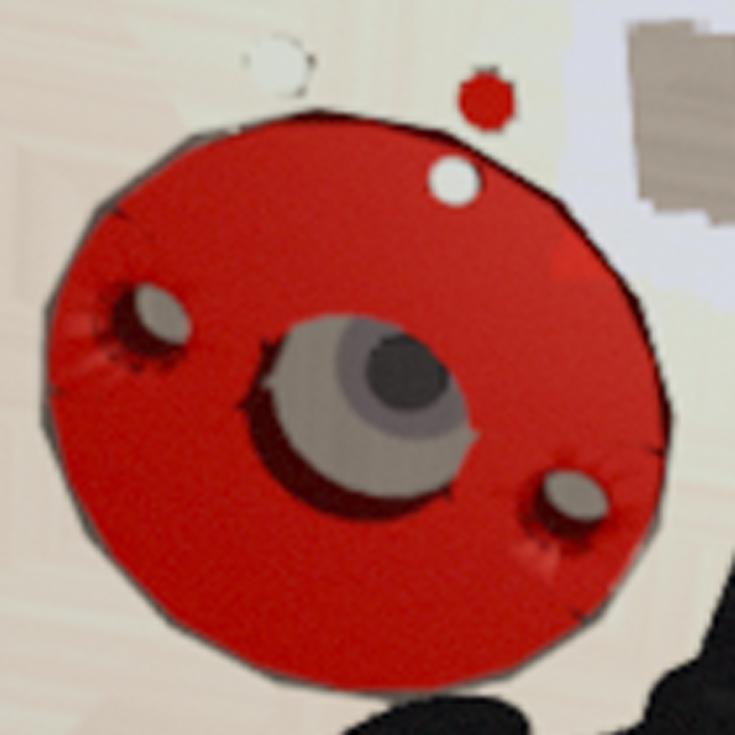

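```bash
python3 - <<'E'
from h import *
goto([.465,.0,.27],down(-8.0))
E
```

```text
shift [ 9.71  9.44 -0.38] turn [0.001 0.001 1.697]
```

Request:
step_arm --commands '[[[1, 1.5, -0.4], [0, 0, 0.1]], [[2.5, 3, -0.4], [0, 0, 0.2]], [[4, 4.5, -0.4], [0, 0, 0.35]], [[5.5, 6, -0.4], [0, 0, 0.5]], [[7, 7.5, -0.4], [0, 0, 0.65]], [[8.5, 9, -0.4], [0, 0, 0.8]], [[9.7, 9.4, -0.4], [0, 0, 0.95]], [[9.7, 9.4, -0.4], [0, 0, 1.1]], [[9.7, 9.4, -0.4], [0, 0, 1.25]], [[9.7, 9.4, -0.4], [0, 0, 1.4]], [[9.7, 9.4, -0.4], [0, 0, 1.55]], [[9.7, 9.4, -0.4], [0, 0, 1.697]]]'

```text
time_s: 26.05
position: [0.4643, -0.0017, 0.27]
eef_rot: [-0.0, 0.757, 0.653, 0.001]
wrist_force: [0.1, 0.2, -1.7]
finger_gap: 0.0214
```

```bash
python3 - <<'E'
from h import *
show();goto([.4698,.268,.26],down(-8.0))
E
```

```text
t 26.05 p [ 0.4643 -0.0017  0.27  ] z [ 0.0009  0.0011 -1.    ] yang -8.48 F [ 0.1184  0.2266 -1.6761] M [0.052  0.0266 0.0109] gap 0.0214
 shift [26.75 -3.43  1.03] turn [ 0.001 -0.001 -0.008]
```

Request:
step_arm --commands '[[[4, -0.5, 0], [0, 0, -0.008]], [[8, -1, 0], [0, 0, -0.008]], [[12, -1.5, 0.3], [0, 0, -0.008]], [[16, -2, 0.5], [0, 0, -0.008]], [[20, -2.5, 0.8], [0, 0, -0.008]], [[24, -3, 1], [0, 0, -0.008]], [[26.75, -3.4, 1], [0, 0, -0.008]], [[26.75, -3.4, 3], [0, 0, -0.008]], [[26.75, -3.4, 6], [0, 0, -0.008]], [[26.75, -3.4, 10], [0, 0, -0.008]], [[26.75, -3.4, 14], [0, 0, -0.008]], [[26.75, -3.4, 16], [0, 0, -0.008]]]'

```text
time_s: 27.25
position: [0.4677, 0.2652, 0.1067]
eef_rot: [-0.0, 0.755, 0.655, -0.002]
wrist_force: [-0.6, -0.0, -1.3]
finger_gap: 0.0213
```

```bash
python3 - <<'E'
from h import *
show();im=ctl().camera("wrist");save(im,"pics/w22.png",None,1.5)
im=ctl().camera("side");save(im,"pics/s22.png",(150,100,290,220),5)
goto([.4697,.2677,.0135],down(-8.0))
E
```

```text
t 27.25 p [0.4677 0.2652 0.1067] z [-0.0038 -0.0029 -1.    ] yang -8.13 F [-0.5873 -0.022  -1.3159] M [ 0.0747  0.0266 -0.0469] gap 0.0213
 shift [0.37 0.26 9.31] turn [-0.005  0.005 -0.002]
```

View pics/w22.png

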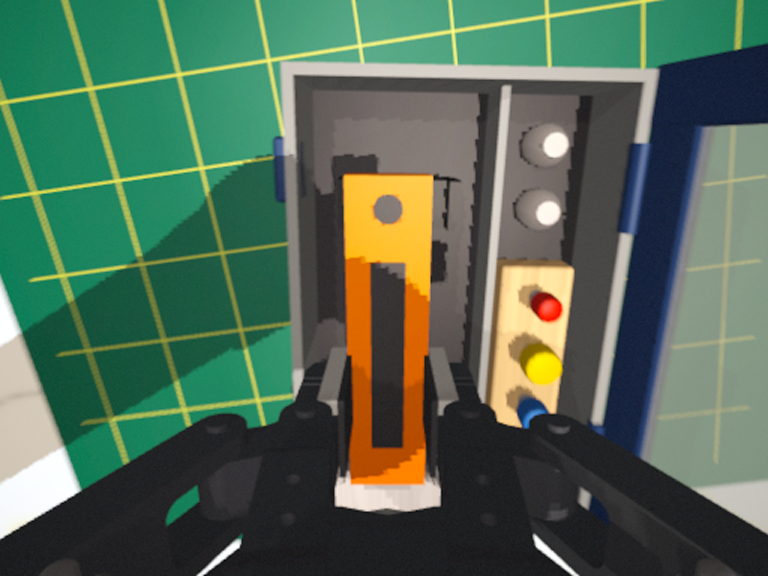

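View pics/s22.png

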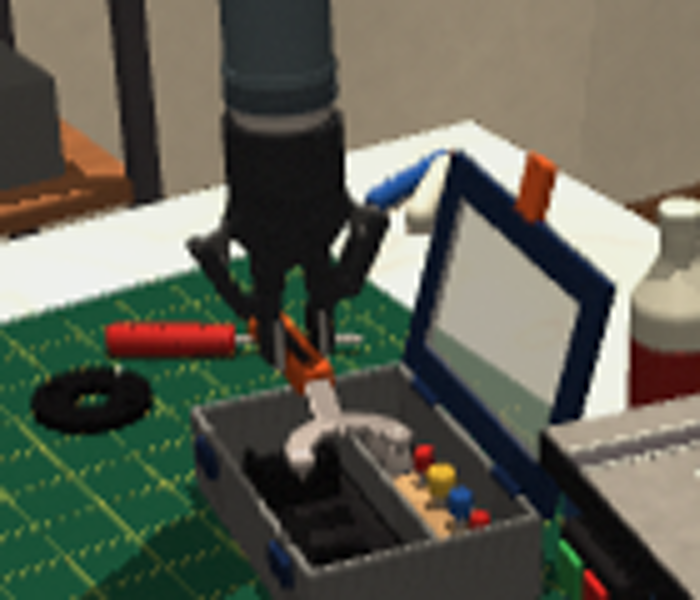

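Same picture as after the pick-up. Descend into the cradle.

Request:
step_arm --commands '[[[0.37, 0.26, 1], [-0.005, 0.005, 0]], [[0.37, 0.26, 2.5], [-0.005, 0.005, 0]], [[0.37, 0.26, 4], [-0.005, 0.005, 0]], [[0.37, 0.26, 5.5], [-0.005, 0.005, 0]], [[0.37, 0.26, 7], [-0.005, 0.005, 0]], [[0.37, 0.26, 8], [-0.005, 0.005, 0]], [[0.37, 0.26, 8.5], [-0.005, 0.005, 0]], [[0.37, 0.26, 8.5], [-0.005, 0.005, 0]]]'

```text
time_s: 28.15
position: [0.4692, 0.2673, 0.0207]
eef_rot: [0.0, 0.755, 0.655, -0.001]
wrist_force: [-0.7, -0.1, -1.5]
finger_gap: 0.0221
```

```bash
python3 - <<'E'
from h import *
show()
goto([.4697,.2677,.0115],down(-8.0))
E
```

```text
t 28.15 p [0.4692 0.2673 0.0207] z [-0.0014 -0.0014 -1.    ] yang -8.13 F [-0.6923 -0.1082 -1.4715] M [ 0.0481 -0.027  -0.0054] gap 0.0221
 shift [0.05 0.05 0.92] turn [-0.001  0.002 -0.002]
```

Request:
step_arm --commands '[[[0.05, 0.05, 0.3], [0, 0.002, 0]], [[0.05, 0.05, 0.6], [0, 0.002, 0]], [[0.05, 0.05, 0.85], [0, 0.002, 0]], [[0.05, 0.05, 0.9], [0, 0.002, 0]], [[0.05, 0.05, 0.95], [0, 0.002, 0]], [[0.05, 0.05, 0.95], [0, 0.002, 0]]]'

```text
time_s: 28.75
position: [0.4698, 0.2679, 0.0116]
eef_rot: [-0.001, 0.755, 0.655, -0.0]
wrist_force: [-0.7, -0.6, 2.4]
finger_gap: 0.0215
```

```bash
python3 - <<'E'
from h import *
show()
E
```

```text
t 28.75 p [0.4698 0.2679 0.0116] z [-0.0011  0.0009 -1.    ] yang -8.13 F [-0.7255 -0.5679  2.3884] M [-0.0551  0.1431 -0.0127] gap 0.0215
```

Request:
step_arm --commands '[[[0, 0, 0], [0, 0, 0]], [[0, 0, 0], [0, 0, 0]], [[0, 0, 0], [0, 0, 0]], [[0, 0, 0], [0, 0, 0]], [[0, 0, 0], [0, 0, 0]], [[0, 0, 0], [0, 0, 0]]]' --fingers -0.15

```text
time_s: 29.35
position: [0.4698, 0.2679, 0.0116]
eef_rot: [-0.001, 0.755, 0.655, -0.0]
wrist_force: [0.9, -0.8, -0.2]
finger_gap: 0.049
```

Request:
step_arm --commands '[[[0, 0, -1], [0, 0, 0]], [[0, 0, -2.5], [0, 0, 0]], [[0, 0, -4], [0, 0, 0]], [[0, 0, -7], [0, 0, 0]], [[0, 0, -11], [0, 0, 0]], [[0, 0, -15], [0, 0, 0]], [[0, 0, -19], [0, 0, 0]], [[0, 0, -19], [0, 0, 0]], [[0, 0, -19], [0, 0, 0]]]'

```text
time_s: 30.25
position: [0.4713, 0.2684, 0.2045]
eef_rot: [-0.001, 0.756, 0.655, 0.003]
wrist_force: [-0.0, -0.1, -0.8]
finger_gap: 0.0493
```

```bash
python3 - <<'E'
from h import *
st=show();im=ctl().camera("wrist");save(im,"pics/w23.png",None,1.5)
im=ctl().camera("side");save(im,"pics/s23.png",(150,100,290,220),5)
im=ctl().camera("top");save(im,"pics/t23.png",None,1.5)
E
```

```text
t 30.25 p [0.4713 0.2684 0.2045] z [ 0.0027  0.0046 -1.    ] yang -8.14 F [-0.0371 -0.0726 -0.765 ] M [-0.0304 -0.0208  0.0433] gap 0.0493
```

View pics/w23.png

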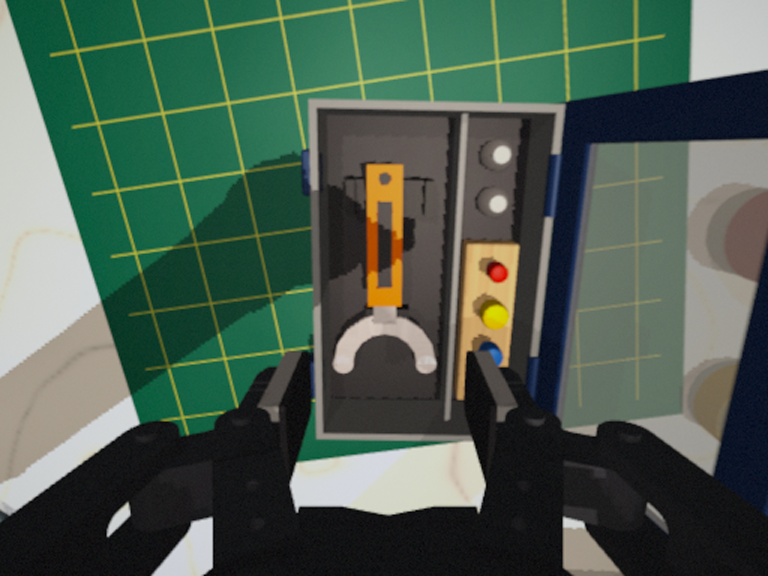

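View pics/s23.png

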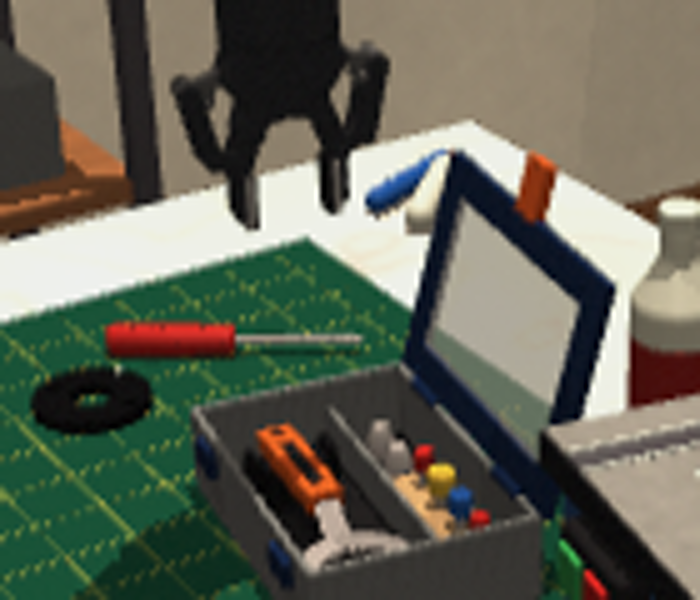

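View pics/t23.png

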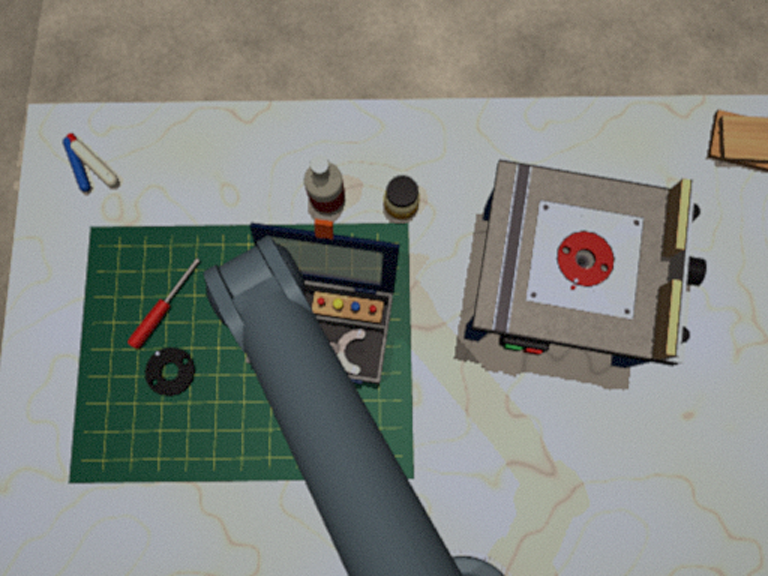

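```bash
python3 - <<'E'
from plant import ctrl
print(ctrl.read_state()["time_s"]); print(ctrl.job_done())
E
```

```text
30.4
the job is handed in; nothing more can be done
None
```

I handed the job in at 30.4 s. The lid rests back on its stop, the ring is locked, and the spanner is back in its cradle with the pins down. No verdict is reported.

- **Lid:** I lifted it by the tab along its arc and let go near 1.8 rad. Later pictures show it lying back.
- **Insertion:** The pins went into both holes. The fork sat on the ring at the expected height (about 0.212 m), with about 5.5 N of downward contact.
- **Turn:** I turned the ring clockwise until the torque rose to roughly 2.3 N m, well above the 0.45 N m needed to turn it, so it was against the stop.
- **Lock check:** After I withdrew the spanner, the ring's white dot was within 0.3° of the red dot. The hole line measured 63.5° against an expected 63.2°.
- **Spanner return:** Its supported height and its look in the wrist picture match the start. The bottle, jar, spare ring and screwdriver look unmoved.

**What disagreed:**
- The first try to grip the tab closed on nothing, because the fingertips are about 25 mm behind the reported TCP. I allowed for this on every later grip.
- The wrist and top cameras differed by up to about 2.5 mm, so I used the wrist measurements.
- The spanner twisted about 1.5° in the grip while pushing against the stop, then settled back.

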